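Prove a batch of plug-in relays in the test fixture and bin them

TASK

Prove the relays: plug every relay standing on the bench fully home into the test fixture, any socket, then lower the keeper plate squarely over the tall guide rod until it lies flat on both shoulders with its slot over the short pin. With the plate down, push the test lever over towards the guide rod (never the other way, that aborts the test), hold it there for two seconds and let it spring back. Then lift the plate off and lay it flat, handle up, on the bench clear of the cables, put all the tested relays in the blue bin, and knock none of the bottles and tubes over.

Things in the scene. Friction and masses are not known exactly. Their poses are not given: they have to be found in the camera images.
- fixture: test fixture, screwed down: grey enclosure 130 mm (x) by 262 mm (y), its deck 45 mm above the worktop; origin under its centre, x pointing to its rear (away from the robot), y along the row of sockets towards the tall guide rod. Socket strip (46 x 156 mm, top 60 mm above the worktop) along y at x = 25 mm; guide rod at the +y end of the row, short pin at the -y end, lever at the front
- seat_1 (a point): where a relay's centre is when it is fully home in this socket (relay's x along this point's x, either way round). The collar then rests on the strip's top, 9 mm below this point; hole 27 x 25 mm, 10 mm deep, so 1 mm of play each side. Four sockets in one row, 36 mm apart along the fixture's y, from the short pin to the guide rod
- seat_2 (a point): the same for socket 2 of the row (counted from the short-pin end)
- seat_3 (a point): the same for socket 3 of the row (counted from the short-pin end)
- seat_4 (a point): the same for socket 4 of the row (counted from the short-pin end)
- rod_shoulder (a point): centre of the top of the 22 mm collar on which the plate comes to rest at the rod end, 90.5 mm above the worktop. The steel guide rod stands up from here: diameter 12 mm, 100 mm tall, its last 14 mm tapered to 5 mm
- pin_shoulder (a point): centre of the top of the 22 mm collar at the other end, 90.5 mm above the worktop; a pin of diameter 8 mm stands 14 mm up from it, its last 6 mm tapered to 4 mm. A relay that is home has its top 2.5 mm below the two shoulders
- test_lever (a joint): spring-centred test lever: 0 upright at rest, positive leaning towards the guide rod (fixture's +y), to 0.45 at most; negative the other way. 0.3 Nm per rad, so about 2.5 N at the knob for full lean. The test runs while it reads more than 0.28. Returns to 0 by itself within half a second
- lever_knob (a point): centre of the lever's black knob (16 mm diameter, 20 mm high), 45 mm above the lever's pivot, about 95 mm above the worktop; lever stem 7 mm thick below it, down to the bezel at 52 mm above the worktop
- plate_handle (a point): centre of the bridge handle's bar on the loose keeper plate: bar 14 mm thick (x), 14 mm high, 78 mm long (y), 37 mm above the plate's underside; posts 10 mm thick at y = -32 and +32 mm, 22 mm free under the bar. Plate: grey anodised aluminium, 50 mm (x) by 256 mm (y), 8 mm thick, about 0.35 kg; z up, y towards the bushed hole
- plate_bore (a point): centre of the bushed hole at the plate's underside, 112 mm along +y from the handle: 14.5 mm bore through plate and 14 mm tall brass bushing (22 mm long in all)
- plate_slot (a point): centre of the slot at the plate's other end, at the underside, 112 mm along -y from the handle: 12 mm wide (x), 20 mm long (y)
- relay_1_center (a point): a loose plug-in relay (two to four of the four listed are there); this point is its centre, half-way up its 38 mm height. z up. Clear cover over a black collar, 30 mm (x) by 28 mm (y), 28 mm high; below it the black plug foot, 25 mm (x) by 23 mm (y), 10 mm long, tapered by 1.5 mm a side over the last 3 mm, on which it stands; about 60 g. Fits a socket either way round (half turn)
- relay_2_center (a point): another such relay, the same point
- relay_3_center (a point): another such relay, the same point
- relay_4_center (a point): another such relay, the same point
- bin_floor (a point): centre of the floor (top face, 2 mm above the worktop) of the open blue bin for tested relays: inside 160 mm along its x and 104 mm along its y; side walls and back (+x) 74 mm high, front lip (-x) 37 mm; loose, 0.4 kg
- flux_bottle: bystander: small flux bottle with a needle, 38 mm diameter, 118 mm high, origin under it
- ipa_dispenser: bystander: pump dispenser, 60 mm diameter, 122 mm high, origin under it
- parts_vial: bystander: clear tube with a green stopper, 28 mm diameter, 145 mm high, standing, origin under it
- bench_vice: obstacle: the bench vice, bolted down, between the relays and the bin, origin under it, lengthwise along x; takes up about x -0.11 to +0.11 m and y -0.05 to +0.05 m round its origin, 110 mm high. Left of the relays and behind them black cables lie on the bench, fixed, 7 mm thick

How it is judged:
On the way, in this order (a step that is already met when the one before it is completed fails the run):
1. every relay is plugged fully home in a socket ((distance between relay_1_center and seat_1 below 0.004 m or distance between relay_1_center and seat_2 below 0.004 m or distance between relay_1_center and seat_3 below 0.004 m or distance between relay_1_center and seat_4 below 0.004 m) and angle between each of relay_1_center, relay_2_center, relay_3_center, relay_4_center's own z axis and vertical below 0.08 rad and (distance between relay_2_center and seat_1 below 0.004 m or distance between relay_2_center and seat_2 below 0.004 m or distance between relay_2_center and seat_3 below 0.004 m or distance between relay_2_center and seat_4 below 0.004 m) and (distance between relay_3_center and seat_1 below 0.004 m or distance between relay_3_center and seat_2 below 0.004 m or distance between relay_3_center and seat_3 below 0.004 m or distance between relay_3_center and seat_4 below 0.004 m) and (distance between relay_4_center and seat_1 below 0.004 m or distance between relay_4_center and seat_2 below 0.004 m or distance between relay_4_center and seat_3 below 0.004 m or distance between relay_4_center and seat_4 below 0.004 m)), for 0.2 s.
2. the keeper plate lies flat on both shoulders, rod through its bore, relays still home (all of step 1 and horizontal distance between plate_bore and rod_shoulder below 0.003 m and z of plate_bore in the frame of rod_shoulder between -0.003 and 0.003 m and horizontal distance between plate_slot and pin_shoulder below 0.007 m and angle between plate_bore's own z axis and vertical below 0.03 rad), for 0.3 s.
3. the test lever is held towards the guide rod for a second and a half with the plate down and the relays home (all of step 2 and value of joint test_lever above 0.28 rad), for 1.5 s.
4. the lever has sprung back upright (value of joint test_lever between -0.08 and 0.08 rad), for 0.2 s.
At the end, for the whole second after the job is handed in: Every relay lies at rest inside the blue bin (any way up), which stands level; the keeper plate lies flat on the worktop, handle up; the lever is upright within 0.08 rad (all of step 4 and x of relay_1_center in the frame of bin_floor between -0.08 and 0.08 m and y of relay_1_center in the frame of bin_floor between -0.052 and 0.052 m and z of relay_1_center in the frame of bin_floor between 0 and 0.06 m and linear speed of each of relay_1, relay_2, relay_3, relay_4, keeper_plate below 0.02 m/s and x of relay_2_center in the frame of bin_floor between -0.08 and 0.08 m and y of relay_2_center in the frame of bin_floor between -0.052 and 0.052 m and z of relay_2_center in the frame of bin_floor between 0 and 0.06 m and x of relay_3_center in the frame of bin_floor between -0.08 and 0.08 m and y of relay_3_center in the frame of bin_floor between -0.052 and 0.052 m and z of relay_3_center in the frame of bin_floor between 0 and 0.06 m and x of relay_4_center in the frame of bin_floor between -0.08 and 0.08 m and y of relay_4_center in the frame of bin_floor between -0.052 and 0.052 m and z of relay_4_center in the frame of bin_floor between 0 and 0.06 m and height (world z) of each of plate_bore, plate_slot below 0.012 m and angle between plate_bore's own z axis and vertical below 0.06 rad and angle between bin_floor's own z axis and vertical below 0.1 rad); the robot touches nothing.
It fails at once if the lever was pushed the aborting way (value of joint test_lever below -0.2 rad).
It fails at once if a bottle or tube was knocked over (angle between any of flux_bottle, ipa_dispenser, parts_vial's own z axis and vertical above 0.6 rad).
Of relay_1, relay_2, relay_3, relay_4 only 2 to 4 are there at a start; the rules pass over those that are not, and their reading is None.
At some moment in a run one of relay_1, relay_2, relay_3, relay_4, keeper_plate may be knocked a few centimetres aside while the robot is not near it.
Once in a run the grip may slacken for a moment while it holds something.
It also fails if it takes over 210 s, if anything falls off the work surface, if the arm or the gripper's body presses on something with over 40 N, if the wrist force passes 120 N, or if a joint passes its speed limit or range.

ROBOT

A 6-joint arm with a two-finger parallel gripper is mounted at the origin on a cart in front of the work surface, level with it; the furniture and walls round the work are solid. World frame = base frame: x ahead of the robot, y to its left, z up, the work surface at z = 0. Lengths are in m, angles in rad, forces in N, time in s.
With the tool pointing down it reaches from about 0.375 to 0.9 m from the base axis. Payload 3.1 kg.
Tool frame: the origin (TCP) lies between the finger pads; the fingertips stand 22 mm ahead of it and the grasp point (between the pads) lies 3 mm ahead of it; z points along the fingers, y is the direction in which the jaws open and shut (so a half turn about z gives the same grasp; the last joint's range is limited). The gripper opens to 85 mm and grips with 20 to 120 N. Pads are 22 mm wide; open, the fingers measure 114 mm over their backs; the gripper's body (76 mm by 85 mm) begins 54 mm behind the grasp point. The pads swing forward as they close: fully open they stand 13 mm farther back than shut.
Start: joints at [-1.456, 0.527, 1.433, -0, 1.181, -0.178], TCP at [0.181, -0.598, 0.253] pointing down, gripper open.
Joint ranges: [-3.08, 3.08], [-0.75, 2.2], [0.22, 2.44], [-1.43, 4.57], [0, 2.65], [-2.85, 2.85]. Speed limits (rad/s): [2.79, 2.79, 3.14, 3.14, 3.14, 3.14].

INTERFACE

Orientations are given as a unit quaternion [x, y, z, w].
In Python, from station import status, snapshot, manip gives the robot as it stands.
- The arm moves only by the tool move_arm, never from a script. Its argument "plan" is a list that holds one entry, the list of rows, each a list of 7 numbers: the turn, a rotation vector about the tool's x, y, z scaled (see below), then the shift along the tool's x, y, z scaled (see below), then the closure, from 0 (fully open) to 1 (shut). A call has exactly 8 rows; each row is the pose to reach, as a shift and turn from the pose commanded when the call began, along the tool's axes at that moment; what a row does not reach only later rows make up. The controller multiplies each number of a shift by 100 mm and each number of a turn by pi/4 rad. A row lasts 1/8 s, in which the tool goes at most 62.5 mm and 10.7 degrees, less where a joint would pass 70% of its speed; a pose out of reach is approached as far as the arm can. A call with a number of a shift or a turn outside -1 to 1 is refused whole. A call with a gripper value outside its range is refused whole. The fingers move at their own pace and stop on an object; "force" is the grip in N (left out, the last holds). Time passes only in rows, so rows that repeat a pose let the fingers close, or fill a call up. It gives the time, the measured TCP pose, the force and the opening at its end, in the units of the state.
- status.sense(): the state, without advancing time (a new reading comes with each control period).
- snapshot(name): name is "scene" or "top" or "wrist"; returns a dict with "img" (384x512x3 uint8, red, green, blue), "depth" (384x512 float32, m along the optical axis (not along the pixel's ray), 0 where there is no reading), "mtx" (3x3 intrinsics, pixels), "k1" (the pictures are not rectified: a ray, as slopes to the right and down, at radius r is drawn at 1 + k1 r^2 times it, then the intrinsics apply), "T" (4x4, takes a point from camera to world coordinates). Camera axes: x right, y up, looking along -z (the intrinsics and any distortion apply to the point x, -y, -z); pixel columns grow to the right and rows downward; lengths in m; the calibration is good to about 2 mm. A picture is of the moment at which its call begins.
- manip.sign_off(): hands the job in, once; it reports no verdict.
The state is a dict: "t": time; "q": joint angles; "qd": joint speeds; "tau": joint torques, N m; "tcp_pos": TCP position; "tool_rot": TCP orientation; "force": force on the tool from outside, world axes, zero at the start; "ft_torque": the same for the moment, N m; "finger_gap": opening from 0.0 (shut) to 1.0 (fully open).
Only numpy, scipy, OpenCV 4.12 (cv2) and the standard library are available. Lean on these libraries where they do the work, as an engineer would, in place of code of your own. Each camera call takes 0.05 s, during which the arm holds its last target. There are 200 camera calls.

## Working session

There is one attempt and no reset: what is moved stays moved. The work goes in short steps, Python scripts to look and compute and a tool call to move; the robot and the scene stay as the last step left them, time stands still between calls to the robot, and variables do not carry over. Pictures are saved under pics/ and viewed, on a budget of 14 in all, crops included, one or two more only if the job needs it, and the job is handed in when it is done.

Besides the shell and the picture viewer there is one more tool, called after ">>>" as name(argument=value, ...) on one line, values as JSON. move_arm: Moves the arm, as the interface text tells. Its arguments: {"type":"object","properties":{"plan":{"type":"array"},"force":{"type":"number"}},"required":["plan"]}

```bash
ls; mkdir -p pics; cat > h.py <<'E'
import numpy as np, cv2
from station import status, snapshot, manip
from scipy.spatial.transform import Rotation as R
def snap(n):
    s=snapshot(n); np.savez('%s.npz'%n,**s); return s
def load(n): return dict(np.load('%s.npz'%n))
def cloud(s):
    h,w=s['depth'].shape; v,u=np.mgrid[:h,:w].astype(float)
    return back(s,u,v,s['depth'])
def back(s,u,v,d):
    K=s['mtx'];x=(np.asarray(u)-K[0,2])/K[0,0];y=(np.asarray(v)-K[1,2])/K[1,1]
    k=float(s['k1']);a,b=x,y
    for _ in range(10):
        f=1+k*(a*a+b*b);a,b=x/f,y/f
    p=np.stack([a*d,-b*d,-d*np.ones_like(a)],-1)
    return p@s['T'][:3,:3].T+s['T'][:3,3]
def onz(s,u,v,z):
    """pixel ray cut with the plane world z"""
    o=s['T'][:3,3];r=back(s,float(u),float(v),1.0)-o
    return o+r*(z-o[2])/r[2]
def st():
    s=status.sense();print('t %.2f tcp %s rot %s yaw_y %s F %s gap %.3f'%(s['t'],np.round(s['tcp_pos'],4),np.round(s['tool_rot'],4),np.round(R.from_quat(s['tool_rot']).as_matrix()[:,1],3),np.round(s['force'],1),s['finger_gap']));return s
def go(pos,yaw=None):
    """numbers for a move to tcp pos, tool down, jaw axis at world angle yaw (deg)"""
    s=status.sense();A=R.from_quat(s['tool_rot']);d=A.inv().apply(np.array(pos)-s['tcp_pos'])*10
    rv=np.zeros(3)
    if yaw is not None:
        y=np.array([np.cos(np.radians(yaw)),np.sin(np.radians(yaw)),0]);
        best=None
        for sg in (1,-1):
            yy=sg*y;z=np.array([0,0,-1.]);B=R.from_matrix(np.stack([np.cross(yy,z),yy,z],1))
            r=(A.inv()*B).as_rotvec()
            if best is None or np.linalg.norm(r)<np.linalg.norm(best):best=r
        rv=best/(np.pi/4)
    print('turn',np.round(rv,3),'shift',np.round(d,3))
E
python3 - <<'E'
from h import *
s=st();print(s['q'])
for n in('scene','top'):
    a=snap(n);cv2.imwrite('pics/%s0.png'%n,cv2.resize(a['img'][:,:,::-1],(800,600)));print(a['mtx'],a['k1'],a['T'])
E
```

```text
pics
t 0.00 tcp [ 0.1809 -0.5976  0.2524] rot [ 0.9892  0.1464  0.     -0.0011] yaw_y [ 0.29  -0.957 -0.002] F [-0.5 -0.8  0.4] gap 0.997
[-1.45551035e+00  5.28450013e-01  1.43387849e+00 -4.99605072e-06
  1.18140107e+00 -1.78489419e-01]
[[348.36469691   0.         262.15463507]
 [  0.         348.36469691 192.46062758]
 [  0.           0.           1.        ]] -0.0020443367963109086 [[-0.66849452  0.45396167 -0.58909582 -0.14747675]
 [-0.74348656 -0.38820014  0.5445442   0.59884567]
 [ 0.01851511  0.80200964  0.59702406  0.74222687]
 [ 0.          0.          0.          1.        ]]
[[365.58530224   0.         254.15648949]
 [  0.         365.58530224 196.74735478]
 [  0.           0.           1.        ]] -0.0827542275185012 [[-0.01746074  0.99274195 -0.11898966  0.35524946]
 [-0.99982893 -0.01661014  0.00813662 -0.00222638]
 [ 0.00610113  0.11911138  0.99286215  1.36240882]
 [ 0.          0.          0.          1.        ]]
```

View pics/scene0.png

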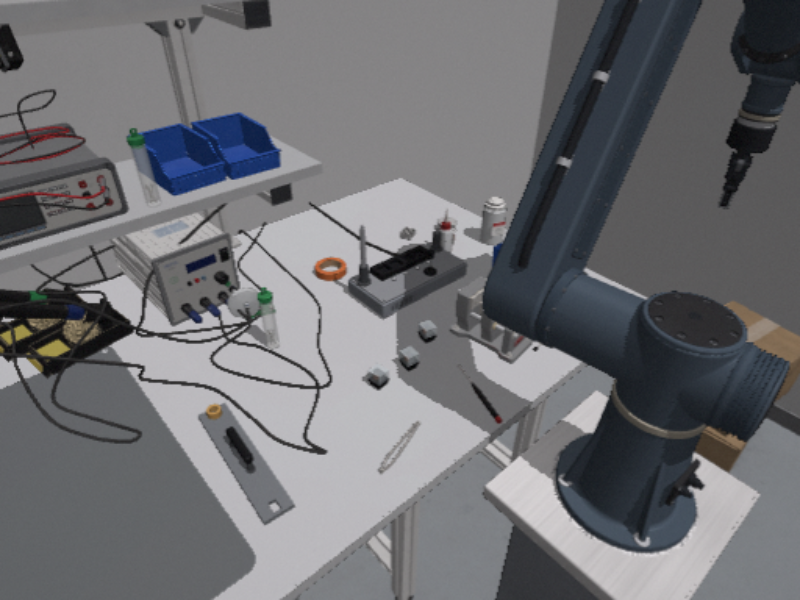

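View pics/top0.png

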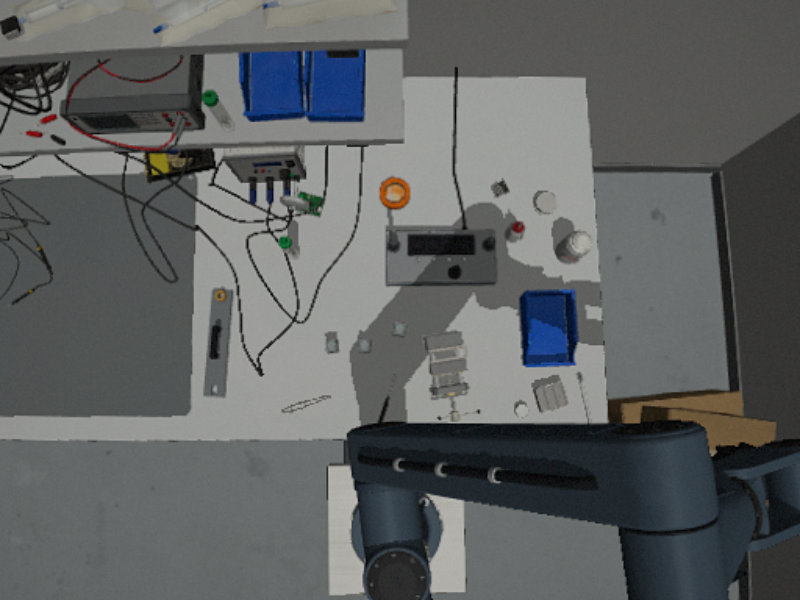

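The pictures show three relays, at top (332,343), (364,344) and (399,327). The fixture is at (441,257), the plate at (217,342) with its bore at the far end, and the bin at (549,328). A small grey thing at (500,187) is still unidentified.

```bash
python3 - <<'E'
from h import *
s=load('top');P=cloud(s)
pts=dict(r1=(332,340),r2=(364,342),r3=(399,326),unk=(500,187),rod=(392,244),rodtip=(390,210),pin=(489,243),knob=(455,271),fixc1=(388,230),fixc2=(495,228),fixc3=(497,284),fixc4=(388,285),bore=(220,296),slot=(214,390),handle=(216,341),bin=(549,325),vice=(447,365))
for k,(u,v) in pts.items():
    print(k,np.round(P[int(v*.64),int(u*.64)],3))
def show(cx,cy,w,h,n,f):
    pass
a=s['img'][:,:,::-1]
c=a[100:260,110:390];cv2.imwrite('pics/topc.png',cv2.resize(c,(800,457),interpolation=cv2.INTER_CUBIC))
# relay blobs by height
for k in('r1','r2','r3','unk'):
    u,v=pts[k];u=int(u*.64);v=int(v*.64);Q=P[v-9:v+10,u-9:u+10].reshape(-1,3);m=Q[:,2]>.028
    if m.sum()>3:print(k,m.sum(),Q[m].mean(0),cv2.minAreaRect(Q[m][:,:2].astype(np.float32)*1000))
E
```

```text
r1 [0.443 0.142 0.032]
r2 [0.437 0.068 0.043]
r3 [ 0.473 -0.015  0.036]
unk [ 0.816 -0.273  0.007]
rod [ 0.653 -0.     0.092]
rodtip [0.761 0.002 0.001]
pin [ 0.656 -0.223  0.084]
knob [ 0.59  -0.144  0.094]
fixc1 [0.7   0.007 0.041]
fixc2 [ 0.716 -0.255 -0.005]
fixc3 [ 0.575 -0.257 -0.004]
fixc4 [0.571 0.009 0.024]
bore [0.554 0.416 0.006]
slot [ 0.33   0.432 -0.006]
handle [0.443 0.413 0.036]
bin [ 0.47  -0.379 -0.005]
vice [ 0.379 -0.12   0.104]
r1 65 [0.42772359 0.13967605 0.05743259] ((402.9539794921875, 74.62555694580078), (177.54144287109375, 34.739376068115234), 69.24185943603516)
r2 61 [0.42703869 0.06495372 0.05853408] ((403.489990234375, 33.09623718261719), (114.27934265136719, 35.20747756958008), 53.3354606628418)
r3 63 [ 0.46185468 -0.01685181  0.07928752] ((417.8418273925781, -16.234508514404297), (25.558347702026367, 125.70960998535156), 88.87744140625)
unk 4 [ 0.35524946 -0.00222638  1.36240882] ((355.24945068359375, -2.226383924484253), (0.0, 0.0), 0.0)
```

View pics/topc.png

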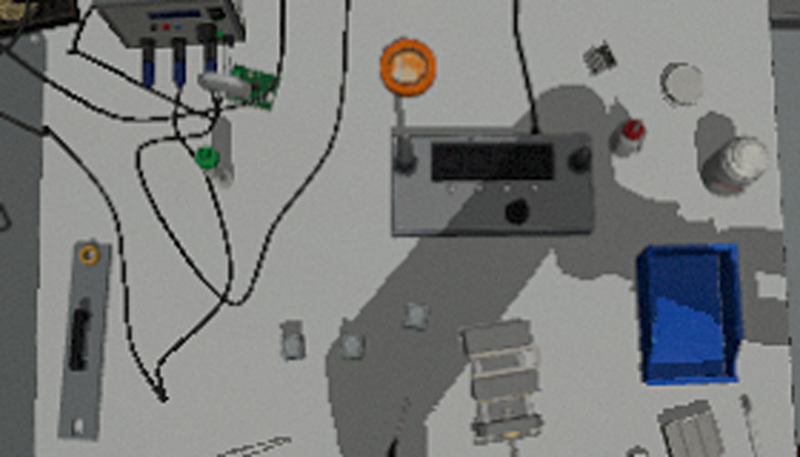

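The unknown is only 7 mm high, so it is clutter and there are three relays. I'll move over the fixture for a wrist view.

>>> move_arm(plan=[[[0,0,0.06,0.13,-0.13,0,0],[0,0,0.12,0.25,-0.25,-0.05,0],[0,0,0.18,0.38,-0.38,-0.1,0],[0,0,0.24,0.5,-0.5,-0.2,0],[0,0,0.3,0.63,-0.63,-0.3,0],[0,0,0.375,0.75,-0.75,-0.4,0],[0,0,0.375,0.88,-0.88,-0.5,0],[0,0,0.375,1,-1,-0.6,0]]])

```text
t: 1.1
tcp_pos: [0.2482, -0.4725, 0.3136]
tool_rot: [1.0, 0.0, -0.0, -0.0]
force: [-0.1, 0.1, 0.6]
finger_gap: 0.998
```

>>> move_arm(plan=[[[0,0,0,0.13,-0.13,0,0],[0,0,0,0.25,-0.25,0,0],[0,0,0,0.38,-0.38,0,0],[0,0,0,0.5,-0.5,0,0],[0,0,0,0.63,-0.63,0,0],[0,0,0,0.75,-0.75,0,0],[0,0,0,0.88,-0.88,0,0],[0,0,0,1,-1,0,0]]])

```text
t: 2.1
tcp_pos: [0.3487, -0.3727, 0.3133]
tool_rot: [1.0, -0.0, 0.0, -0.0]
force: [0.7, -0.2, 0.4]
finger_gap: 1.003
```

>>> move_arm(plan=[[[0,0,0,0.13,-0.13,0,0],[0,0,0,0.25,-0.25,0,0],[0,0,0,0.38,-0.38,0,0],[0,0,0,0.5,-0.5,0,0],[0,0,0,0.63,-0.63,0,0],[0,0,0,0.75,-0.75,0,0],[0,0,0,0.88,-0.88,0,0],[0,0,0,1,-1,0,0]]])

```text
t: 3.1
tcp_pos: [0.4488, -0.2728, 0.3133]
tool_rot: [1.0, -0.0, 0.0, -0.0]
force: [0.4, 1.0, -0.1]
finger_gap: 0.997
```

>>> move_arm(plan=[[[0,0,0,0.13,-0.16,0,0],[0,0,0,0.25,-0.32,0,0],[0,0,0,0.38,-0.48,0,0],[0,0,0,0.5,-0.64,0,0],[0,0,0,0.63,-0.8,0,0],[0,0,0,0.75,-1,0,0],[0,0,0,0.75,-1,0,0],[0,0,0,0.75,-1,0,0]]])

```text
t: 4.1
tcp_pos: [0.5229, -0.1738, 0.3132]
tool_rot: [1.0, -0.0, -0.0, 0.0]
force: [0.2, 0.2, -0.1]
finger_gap: 1.002
```

```bash
python3 - <<'E'
from h import *
st()
a=snap('wrist');cv2.imwrite('pics/w0.png',cv2.resize(a['img'][:,:,::-1],(800,600)));print(a['T'],a['mtx'][0,0])
E
```

```text
t 4.10 tcp [ 0.5229 -0.1738  0.3132] rot [ 1.e+00 -2.e-04 -2.e-04  2.e-04] yaw_y [-0. -1.  0.] F [ 0.2  0.2 -0.1] gap 1.002
[[ 3.07972105e-04  9.54708140e-01  2.97543731e-01  5.98905856e-01]
 [-9.99999404e-01 -1.76850696e-05  1.09179246e-03 -1.72746243e-01]
 [ 1.04760523e-03 -2.97543890e-01  9.54707566e-01  4.34170800e-01]
 [ 0.00000000e+00  0.00000000e+00  0.00000000e+00  1.00000000e+00]] 317.9092255260067
```

View pics/w0.png

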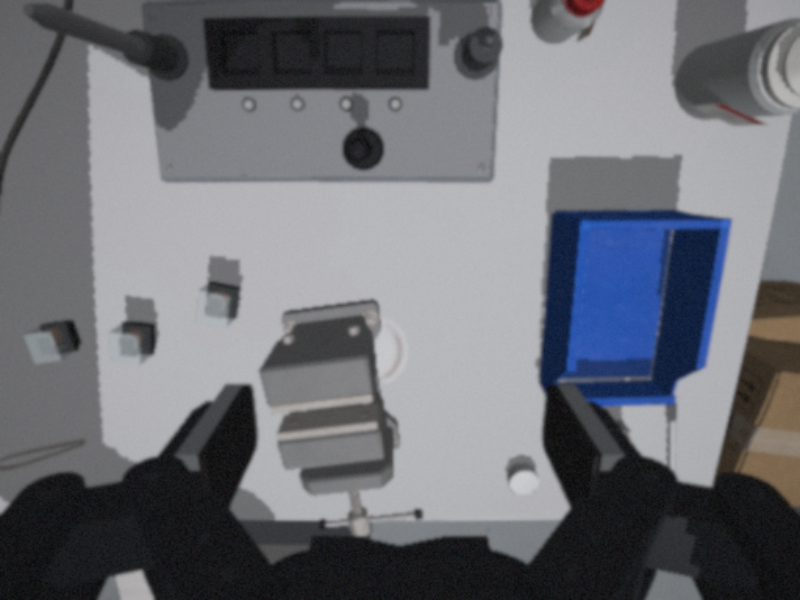

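The wrist view shows the sockets at (240..395,50), the knob at (362,148), the relays at (45,340), (130,340) and (218,302), and the bin. I'll centre over the fixture for a precise fix, then over the relays.

>>> move_arm(plan=[[[0,0,0,0.15,-0.1,0,0],[0,0,0,0.3,-0.2,0,0],[0,0,0,0.45,-0.3,0,0],[0,0,0,0.6,-0.4,0,0],[0,0,0,0.75,-0.5,0,0],[0,0,0,0.9,-0.6,0,0],[0,0,0,0.9,-0.6,0,0],[0,0,0,0.9,-0.6,0,0]]])

```text
t: 5.15
tcp_pos: [0.6127, -0.1138, 0.3131]
tool_rot: [1.0, -0.0, -0.0, 0.0]
force: [-0.3, -0.2, 0.1]
finger_gap: 1.0
```

```bash
python3 - <<'E'
from h import *
st()
a=snap('wrist');np.savez('wfix.npz',**a);c=a['img'][60:260,96:416,::-1];cv2.imwrite('pics/w1.png',cv2.resize(c,(800,500),interpolation=cv2.INTER_CUBIC))
E
```

```text
t 5.15 tcp [ 0.6127 -0.1138  0.3131] rot [ 1.e+00 -3.e-04 -5.e-04  1.e-04] yaw_y [-0.001 -1.     0.   ] F [-0.3 -0.2  0.1] gap 1.000
```

View pics/w1.png

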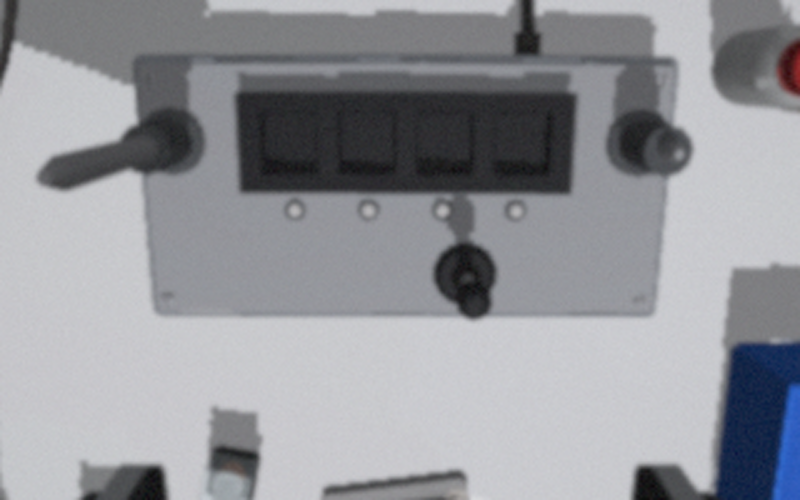

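>>> move_arm(plan=[[[0,0,0,-0.13,-0.12,0,0],[0,0,0,-0.25,-0.25,0,0],[0,0,0,-0.38,-0.38,0,0],[0,0,0,-0.5,-0.5,0,0],[0,0,0,-0.63,-0.63,0,0],[0,0,0,-0.75,-0.75,0,0],[0,0,0,-0.88,-0.88,0,0],[0,0,0,-1,-1,0,0]]])

```text
t: 6.2
tcp_pos: [0.5122, -0.0128, 0.3134]
tool_rot: [1.0, -0.0, 0.0, -0.0]
force: [0.4, 0.7, 0.5]
finger_gap: 0.997
```

>>> move_arm(plan=[[[0,0,0,-0.1,-0.12,0.1,0],[0,0,0,-0.2,-0.25,0.2,0],[0,0,0,-0.3,-0.38,0.3,0],[0,0,0,-0.4,-0.5,0.4,0],[0,0,0,-0.5,-0.63,0.5,0],[0,0,0,-0.6,-0.8,0.6,0],[0,0,0,-0.6,-0.8,0.6,0],[0,0,0,-0.6,-0.8,0.6,0]]])

```text
t: 7.2
tcp_pos: [0.4539, 0.0664, 0.2536]
tool_rot: [1.0, -0.0, 0.001, 0.0]
force: [0.1, 0.4, 0.9]
finger_gap: 1.004
```

```bash
python3 - <<'E'
from h import *
st()
a=snap('wrist');np.savez('wrel.npz',**a);c=a['img'][:,:,::-1];cv2.imwrite('pics/w2.png',cv2.resize(c,(800,600),interpolation=cv2.INTER_CUBIC))
E
```

```text
t 7.20 tcp [0.4539 0.0664 0.2536] rot [ 1.e+00 -1.e-04  7.e-04  2.e-04] yaw_y [-0. -1.  0.] F [0.1 0.4 0.9] gap 1.004
```

View pics/w2.png

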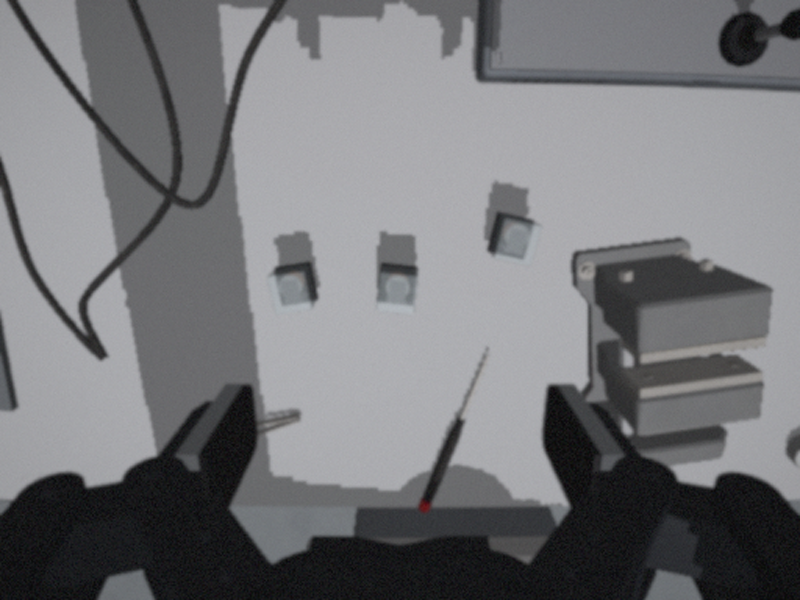

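The relays are at (293,288), (397,288) and (515,238) and the fixture is roughly square to the axes. I'll work out the fixture frame and enlarge the relays for their yaws.

```bash
python3 - <<'E'
from h import *
s=load('wfix')
f=lambda u,v,z:onz(s,u/2.5+96,v/2.5+60,z)
C=[f(u,v,.06) for u,v in((238,92),(576,92),(572,193),(240,191))]
for c in C:print(np.round(c,4))
c=np.mean(C,0);print('strip c',c,'left-right',C[0]-C[1],C[3]-C[2])
so=[f(u,v,.06) for u,v in((290,137),(367,137),(445,138),(522,138))];print('sockets',np.round(so,4))
lo=[f(u,v,.045) for u,v in((135,62),(677,64),(653,314),(157,314))];print('deck',np.round(lo,4),np.mean(lo,0))
print('pin collar',f(643,144,.0905),'knob',f(474,300,.105),'rodtip',f(50,173,.19), 'rod collar',f(168,142,.0905))
a=load('wrel');im=a['img'][130:210,165:350,::-1];cv2.imwrite('pics/rel.png',cv2.resize(im,(798,345),interpolation=cv2.INTER_CUBIC))
E
```

```text
[ 0.6823 -0.0401  0.06  ]
[ 0.6824 -0.1938  0.06  ]
[ 0.6364 -0.1947  0.06  ]
[ 0.6373 -0.0385  0.06  ]
strip c [ 0.6595927  -0.11680107  0.06      ] left-right [-6.31487176e-05  1.53735935e-01  0.00000000e+00] [0.00091495 0.15620582 0.        ]
sockets [[ 0.6621 -0.063   0.06  ]
 [ 0.662  -0.0986  0.06  ]
 [ 0.6616 -0.1345  0.06  ]
 [ 0.6617 -0.17    0.06  ]]
deck [[ 0.6961  0.0108  0.045 ]
 [ 0.6953 -0.2442  0.045 ]
 [ 0.5725 -0.2438  0.045 ]
 [ 0.5725  0.0109  0.045 ]] [ 0.63409159 -0.11659483  0.045     ]
pin collar [ 0.66168211 -0.21724712  0.0905    ] knob [ 0.59666028 -0.14549913  0.105     ] rodtip [ 0.66105432 -0.00591944  0.19      ] rod collar [ 0.66246848 -0.01496618  0.0905    ]
```

View pics/rel.png

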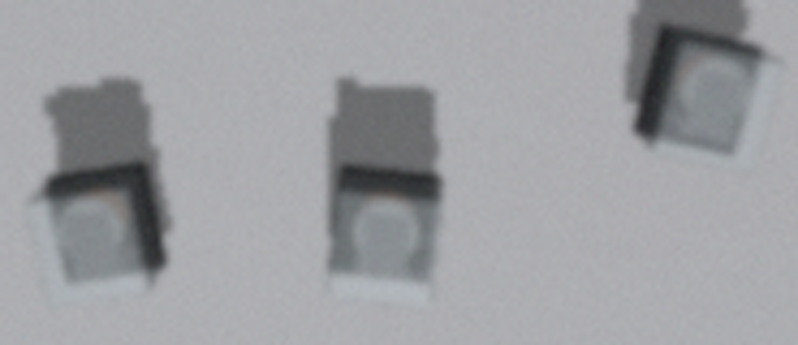

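```bash
python3 - <<'E'
from h import *
a=load('wrel');P=cloud(a)
k=798/185
for n,(u,v) in dict(A=(100,230),B=(384,235),C=(705,95)).items():
    u=int(u/k+165);v=int(v/k+130)
    Q=P[v-17:v+18,u-17:u+18].reshape(-1,3);m=(Q[:,2]>.032)&(Q[:,2]<.06)
    r=cv2.minAreaRect(Q[m][:,:2].astype(np.float32)*1000);print(n,m.sum(),np.round(Q[m].mean(0),4),np.round(np.median(Q[m][:,2]),4),r)
v=int(235/k+130);u=int(384/k+165);print(np.round(P[v-17:v+18:2,u]*1000))
E
```

```text
A 671 [0.4291 0.1448 0.038 ] 0.0382 ((428.05126953125, 145.37841796875), (29.704904556274414, 28.078144073486328), 9.130228996276855)
B 646 [0.4287 0.0688 0.0381] 0.0382 ((427.7077941894531, 68.8533935546875), (27.28681755065918, 29.745683670043945), 83.70073699951172)
C 708 [ 0.4652 -0.0137  0.0381] 0.0383 ((464.65362548828125, -14.612735748291016), (27.926362991333008, 29.872737884521484), 77.65071105957031)
[[442.  69.   1.]
 [443.  69.  13.]
 [442.  69.  22.]
 [442.  69.  31.]
 [442.  69.  38.]
 [440.  69.  39.]
 [437.  69.  38.]
 [435.  69.  37.]
 [433.  69.  37.]
 [430.  69.  38.]
 [530.  67. 375.]
 [426.  69.  38.]
 [424.  69.  38.]
 [422.  69.  39.]
 [419.  69.  39.]
 [417.  69.  39.]
 [414.  69.  37.]
 [398.  69.  -0.]]
```

Depth gives clean relay tops: A (.428,.145, 9°), B (.428,.069, -6°) and C (.465,-.015, -12°). The fixture origin is at (.634,-.1167) with yaw 0. I'll turn the jaws along x over B and look again.

>>> move_arm(plan=[[[0,0,-0.13,-0.04,0,0.11,0.2],[0,0,-0.25,-0.08,-0.01,0.22,0.2],[0,0,-0.38,-0.12,-0.02,0.33,0.2],[0,0,-0.5,-0.16,-0.02,0.44,0.2],[0,0,-0.63,-0.2,-0.03,0.55,0.2],[0,0,-0.75,-0.24,-0.03,0.66,0.2],[0,0,-0.88,-0.26,-0.03,0.78,0.2],[0,0,-1,-0.26,-0.03,0.9,0.2]]])

```text
t: 8.25
tcp_pos: [0.4283, 0.0687, 0.1634]
tool_rot: [0.924, 0.383, 0.001, 0.001]
force: [-0.4, -0.5, -0.3]
finger_gap: 0.798
```

>>> move_arm(plan=[[[0,0,-0.14,0,0,0.05,0.2],[0,0,-0.28,0,0,0.1,0.2],[0,0,-0.42,0,0,0.15,0.2],[0,0,-0.56,0,0,0.2,0.2],[0,0,-0.7,0,0,0.2,0.2],[0,0,-0.867,0,0,0.2,0.2],[0,0,-0.867,0,0,0.2,0.2],[0,0,-0.867,0,0,0.2,0.2]]])

```text
t: 9.25
tcp_pos: [0.4278, 0.069, 0.1435]
tool_rot: [0.744, 0.668, 0.0, 0.0]
force: [-0.4, 0.5, 0.4]
finger_gap: 0.797
```

```bash
cat >> h.py <<'E'
def relays(a,lo=.032,hi=.046,roi=(.38,.56,-.07,.25)):
    P=cloud(a);d=a['depth']>0
    m=d&(P[...,2]>lo)&(P[...,2]<hi)&(P[...,0]>roi[0])&(P[...,0]<roi[1])&(P[...,1]>roi[2])&(P[...,1]<roi[3])
    n,L=cv2.connectedComponents(m.astype(np.uint8))
    for i in range(1,n):
        Q=P[L==i]
        if len(Q)<80: continue
        r=cv2.minAreaRect(Q[:,:2].astype(np.float32)*1000)
        print('blob',len(Q),'med z %.4f'%np.median(Q[:,2]),np.round(r[0],1),np.round(r[1],1),'ang %.1f'%r[2])
E
python3 - <<'E'
from h import *
st();a=snap('wrist');relays(a);go((.4277,.0689,.038),-6)
cv2.imwrite('pics/w3.png',cv2.resize(a['img'][:,:,::-1],(640,480)))
E
```

```text
t 9.25 tcp [0.4278 0.069  0.1435] rot [7.441e-01 6.681e-01 3.000e-04 4.000e-04] yaw_y [ 0.994 -0.107  0.001] F [-0.4  0.5  0.4] gap 0.797
blob 1745 med z 0.0383 [427.8 145.4] [29.6 27.2] ang 9.0
blob 1391 med z 0.0383 [427.7  69.1] [28.  29.1] ang 82.8
blob 1073 med z 0.0383 [464.4 -13.7] [28.3 29.1] ang 78.2
turn [ 0.001 -0.    -0.003] shift [-0.002 -0.     1.055]
```

View pics/w3.png

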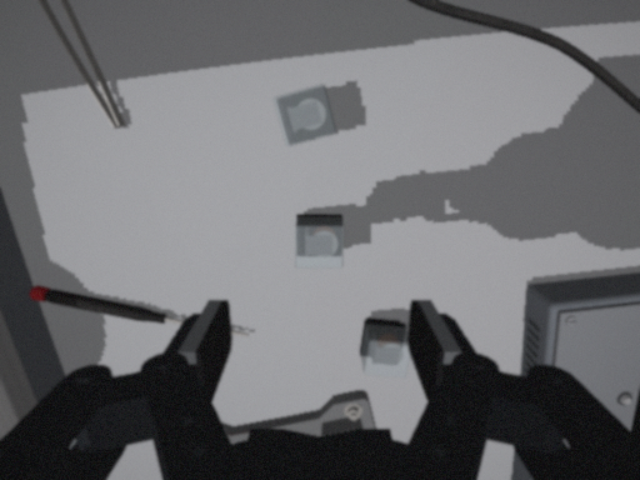

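B is confirmed between the jaws at (427.7,69.1). Descending and gripping.

>>> move_arm(plan=[[[0,0,0,0,0,0.12,0.2],[0,0,0,0,0,0.24,0.2],[0,0,0,0,0,0.36,0.2],[0,0,0,0,0,0.5,0.2],[0,0,0,0,0,0.65,0.2],[0,0,0,0,0,0.8,0.2],[0,0,0,0,0,0.9,0.2],[0,0,0,0,0,1,0.2]]], force=50)

```text
t: 10.3
tcp_pos: [0.4271, 0.0694, 0.0425]
tool_rot: [0.743, 0.669, -0.0, -0.0]
force: [0.0, -0.1, 0.2]
finger_gap: 0.799
```

>>> move_arm(plan=[[[0,0,0,0,0,0.05,0.2],[0,0,0,0,0,0.05,1],[0,0,0,0,0,0.05,1],[0,0,0,0,0,0.05,1],[0,0,0,0,0,0.05,1],[0,0,0,0,0,0.05,1],[0,0,0,0,0,0.05,1],[0,0,0,0,0,0.05,1]]])

```text
t: 11.3
tcp_pos: [0.4274, 0.0694, 0.0388]
tool_rot: [0.743, 0.669, 0.0, 0.0]
force: [-1.4, -0.1, 5.9]
finger_gap: 0.339
```

>>> move_arm(plan=[[[0,0,0,0,0,-0.12,1],[0,0,0,0,0,-0.24,1],[0,0,0,0,0,-0.36,1],[0,0,0,0,0,-0.5,1],[0,0,0,0,0,-0.65,1],[0,0,0,0,0,-0.8,1],[0,0,0,0,0,-0.9,1],[0,0,0,0,0,-1,1]]])

```text
t: 12.3
tcp_pos: [0.4271, 0.0694, 0.1391]
tool_rot: [0.743, 0.669, 0.0, 0.0]
force: [-0.5, -0.4, -0.7]
finger_gap: 0.34
```

```bash
python3 - <<'E'
from h import *
st();go((.659,-.1707,.138),0)
E
```

```text
t 12.30 tcp [0.4271 0.0694 0.1391] rot [7.433e-01 6.690e-01 1.000e-04 1.000e-04] yaw_y [ 0.994 -0.105  0.   ] F [-0.5 -0.4 -0.7] gap 0.340
turn [ 0.     0.    -0.134] shift [-2.144  2.559  0.011]
```

>>> move_arm(plan=[[[0,0,-0.02,-0.09,0.1,-0.1,1],[0,0,-0.04,-0.18,0.21,-0.2,1],[0,0,-0.06,-0.26,0.32,-0.3,1],[0,0,-0.08,-0.35,0.42,-0.4,1],[0,0,-0.1,-0.44,0.53,-0.5,1],[0,0,-0.12,-0.53,0.64,-0.5,1],[0,0,-0.134,-0.61,0.74,-0.5,1],[0,0,-0.134,-0.7,0.85,-0.5,1]]])

```text
t: 13.3
tcp_pos: [0.5044, -0.0096, 0.1878]
tool_rot: [0.707, 0.707, -0.0, -0.001]
force: [-0.1, 0.7, -0.9]
finger_gap: 0.338
```

>>> move_arm(plan=[[[0,0,0,-0.1,0.1,0,1],[0,0,0,-0.2,0.2,0,1],[0,0,0,-0.31,0.3,0,1],[0,0,0,-0.42,0.4,0,1],[0,0,0,-0.53,0.5,0,1],[0,0,0,-0.64,0.6,0,1],[0,0,0,-0.75,0.7,0,1],[0,0,0,-0.85,0.8,0,1]]])

```text
t: 14.3
tcp_pos: [0.585, -0.0949, 0.1883]
tool_rot: [0.707, 0.707, 0.0, 0.0]
force: [-0.1, -0.3, -1.1]
finger_gap: 0.34
```

>>> move_arm(plan=[[[0,0,0,-0.1,0.1,0,1],[0,0,0,-0.2,0.2,0.1,1],[0,0,0,-0.31,0.3,0.2,1],[0,0,0,-0.42,0.4,0.3,1],[0,0,0,-0.53,0.5,0.4,1],[0,0,0,-0.64,0.6,0.5,1],[0,0,0,-0.77,0.75,0.6,1],[0,0,0,-0.77,0.75,0.6,1]]])

```text
t: 15.3
tcp_pos: [0.6599, -0.1723, 0.1271]
tool_rot: [0.707, 0.707, -0.0, -0.0]
force: [0.2, -0.1, -0.0]
finger_gap: 0.338
```

```bash
python3 - <<'E'
from h import *
st();go((.659,-.1707,.0888),0)
a=snap('wrist');cv2.imwrite('pics/w4.png',cv2.resize(a['img'][:,:,::-1],(800,600)))
E
```

```text
t 15.30 tcp [ 0.6599 -0.1723  0.1271] rot [ 7.075e-01  7.067e-01 -1.000e-04 -2.000e-04] yaw_y [ 1.    -0.001 -0.001] F [ 0.2 -0.1 -0. ] gap 0.338
turn [-0.001 -0.    -0.001] shift [ 0.016 -0.009  0.383]
```

View pics/w4.png

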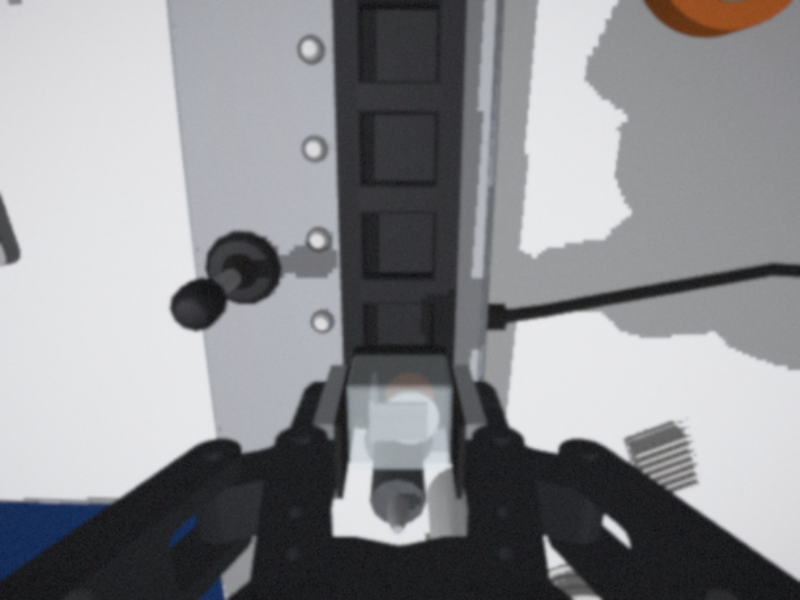

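The relay hangs square in the jaws. Sockets 2 to 4 are at (399,244), (399,148) and (399,43), and socket 1 is partly covered. I'll refine the socket positions from this view.

```bash
python3 - <<'E'
from h import *
a=load('wrist');f=lambda u,v,z=.06:onz(a,u*.64,v*.64,z)
for nm,q in dict(s2=[(362,211),(436,211),(434,277),(362,277)],s3=[(360,112),(439,112),(438,185),(361,185)],s4=[(357,5),(440,5),(438,82),(358,82)],strip=[(334,60),(465,60),(456,270),(342,270)]).items():
    c=[f(*p) for p in q];print(nm,np.round(np.mean(c,0),4),np.round(np.ptp(np.array(c),0),4))
P=cloud(a);d=a['depth']
z=P[...,2];m=(z>.07)&(z<.12)&(P[...,0]>.56)&(P[...,0]<.625)&(P[...,1]>-.2)&(P[...,1]<-.1)
Q=P[m];print('knob',len(Q),Q.min(0),Q.max(0))
T=Q[Q[:,2]>Q[:,2].max()-.004];print(T.mean(0))
E
```

```text
s2 [ 0.6597 -0.1333  0.06  ] [0.0285 0.0258 0.    ]
s3 [ 0.6601 -0.0979  0.06  ] [0.0286 0.0258 0.    ]
s4 [ 0.6596 -0.0625  0.06  ] [0.0284 0.0248 0.    ]
strip [ 0.66   -0.1055  0.06  ] [0.0458 0.0757 0.    ]
knob 1072 [ 0.58794805 -0.15385807  0.07018304] [ 0.60289009 -0.13725951  0.10582915]
[ 0.5954075  -0.14488285  0.10374888]
```

>>> move_arm(plan=[[[0,0,0,0.02,0,0.04,1],[0,0,0,0.02,0,0.08,1],[0,0,0,0.02,0,0.12,1],[0,0,0,0.02,0,0.16,1],[0,0,0,0.02,0,0.2,1],[0,0,0,0.02,0,0.24,1],[0,0,0,0.02,0,0.26,1],[0,0,0,0.02,0,0.26,1]]])

```text
t: 16.35
tcp_pos: [0.6593, -0.1692, 0.1021]
tool_rot: [0.707, 0.707, -0.0, -0.0]
force: [-0.2, 0.7, -0.4]
finger_gap: 0.334
```

>>> move_arm(plan=[[[0,0,0,0,0,0.02,1],[0,0,0,0,0,0.04,1],[0,0,0,0,0,0.06,1],[0,0,0,0,0,0.08,1],[0,0,0,0,0,0.1,1],[0,0,0,0,0,0.12,1],[0,0,0,0,0,0.13,1],[0,0,0,0,0,0.13,1]]])

```text
t: 17.35
tcp_pos: [0.6593, -0.1691, 0.0892]
tool_rot: [0.707, 0.707, -0.0, -0.0]
force: [-0.9, -0.0, -0.9]
finger_gap: 0.34
```

```bash
python3 - <<'E'
from h import *
st()
E
```

```text
t 17.35 tcp [ 0.6593 -0.1691  0.0892] rot [ 7.071e-01  7.071e-01 -0.000e+00 -1.000e-04] yaw_y [ 1.  0. -0.] F [-0.9 -0.  -0.9] gap 0.340
```

It slid in without side force. I'll nudge it home, release, and go to relay C.

>>> move_arm(plan=[[[0,0,0,0,0,0.01,1],[0,0,0,0,0,0.015,1],[0,0,0,0,0,0.015,1],[0,0,0,0,0,0.01,0.4],[0,0,0,0,0,0.01,0.4],[0,0,0,0,0,0.01,0.4],[0,0,0,0,0,-0.1,0.4],[0,0,0,0,0,-0.3,0.4]]])

```text
t: 18.35
tcp_pos: [0.659, -0.169, 0.1196]
tool_rot: [0.707, 0.707, -0.0, -0.001]
force: [0.4, 1.0, -0.1]
finger_gap: 0.601
```

>>> move_arm(plan=[[[0,0,0,0,0,-0.3,0.3],[0,0,0,0,0,-0.5,0.3],[0,0,0,0.16,-0.2,-0.7,0.3],[0,0,0,0.29,-0.35,-0.7,0.3],[0,0,0,0.42,-0.5,-0.7,0.2],[0,0,0,0.55,-0.7,-0.7,0.2],[0,0,0,0.67,-0.85,-0.7,0.2],[0,0,0,0.77,-1,-0.7,0.2]]])

```text
t: 19.35
tcp_pos: [0.559, -0.0918, 0.1904]
tool_rot: [0.707, 0.707, 0.0, 0.001]
force: [1.0, -0.2, -0.5]
finger_gap: 0.8
```

>>> move_arm(plan=[[[0,0,0.04,0.12,-0.16,0,0.2],[0,0,0.08,0.24,-0.32,0,0.2],[0,0,0.13,0.36,-0.5,0,0.2],[0,0,0.18,0.48,-0.64,0,0.2],[0,0,0.22,0.6,-0.8,0.15,0.2],[0,0,0.267,0.77,-0.95,0.3,0.2],[0,0,0.267,0.77,-0.95,0.4,0.2],[0,0,0.267,0.77,-0.95,0.4,0.2]]])

```text
t: 20.35
tcp_pos: [0.4654, -0.0157, 0.1494]
tool_rot: [0.777, 0.629, 0.0, 0.001]
force: [-0.2, -0.4, 0.1]
finger_gap: 0.802
```

```bash
python3 - <<'E'
from h import *
st();a=snap('wrist');relays(a);go((.4646,-.014,.038),-12)
E
```

```text
t 20.35 tcp [ 0.4654 -0.0157  0.1494] rot [7.770e-01 6.295e-01 3.000e-04 5.000e-04] yaw_y [ 0.978 -0.207  0.001] F [-0.2 -0.4  0.1] gap 0.802
blob 117 med z 0.0369 [421.6 130.8] [ 3.5 14. ] ang 82.5
blob 1335 med z 0.0383 [464.6 -13.9] [27.5 29.3] ang 78.1
turn [0.003 0.    0.   ] shift [ 0.017 -0.018  1.117]
```

>>> move_arm(plan=[[[0,0,0,0.015,-0.01,0.12,0.2],[0,0,0,0.015,-0.01,0.24,0.2],[0,0,0,0.015,-0.01,0.36,0.2],[0,0,0,0.015,-0.01,0.5,0.2],[0,0,0,0.015,-0.01,0.65,0.2],[0,0,0,0.015,-0.01,0.8,0.2],[0,0,0,0.015,-0.01,0.9,0.2],[0,0,0,0.015,-0.01,1,0.2]]])

```text
t: 21.4
tcp_pos: [0.4637, -0.0135, 0.0485]
tool_rot: [0.777, 0.629, -0.0, -0.0]
force: [0.3, 0.1, 0.0]
finger_gap: 0.803
```

>>> move_arm(plan=[[[0,0,0,0,0,0.06,0.2],[0,0,0,0,0,0.11,0.4],[0,0,0,0,0,0.11,1],[0,0,0,0,0,0.11,1],[0,0,0,0,0,0.11,1],[0,0,0,0,0,0.11,1],[0,0,0,0,0,0.11,1],[0,0,0,0,0,0.11,1]]])

```text
t: 22.4
tcp_pos: [0.4638, -0.0135, 0.0385]
tool_rot: [0.777, 0.629, 0.0, 0.0]
force: [-0.4, 0.1, 2.1]
finger_gap: 0.338
```

>>> move_arm(plan=[[[0,0,0,0,0,-0.12,1],[0,0,0,0,0,-0.24,1],[0,0,0,0,0,-0.36,1],[0,0,0,0,0,-0.5,1],[0,0,0,0,0,-0.65,1],[0,0,0,0,0,-0.8,1],[0,0,0,0,0,-0.9,1],[0,0,0,0,0,-1,1]]])

```text
t: 23.4
tcp_pos: [0.4636, -0.0135, 0.1391]
tool_rot: [0.777, 0.629, 0.0, 0.0]
force: [0.7, -0.0, -0.2]
finger_gap: 0.339
```

```bash
python3 - <<'E'
from h import *
st();go((.6595,-.1335,.14),0)
E
```

```text
t 23.40 tcp [ 0.4636 -0.0135  0.1391] rot [7.772e-01 6.292e-01 1.000e-04 1.000e-04] yaw_y [ 0.978 -0.208  0.   ] F [ 0.7 -0.  -0.2] gap 0.339
turn [ 0.     0.    -0.267] shift [-0.766  2.166 -0.008]
```

>>> move_arm(plan=[[[0,0,-0.04,-0.04,0.13,-0.1,1],[0,0,-0.08,-0.08,0.25,-0.2,1],[0,0,-0.12,-0.11,0.38,-0.3,1],[0,0,-0.16,-0.15,0.5,-0.4,1],[0,0,-0.2,-0.19,0.63,-0.45,1],[0,0,-0.24,-0.23,0.75,-0.45,1],[0,0,-0.267,-0.26,0.88,-0.45,1],[0,0,-0.267,-0.3,1,-0.45,1]]])

```text
t: 24.4
tcp_pos: [0.5558, -0.064, 0.1828]
tool_rot: [0.707, 0.707, -0.0, -0.0]
force: [0.3, -0.7, 0.2]
finger_gap: 0.338
```

>>> move_arm(plan=[[[0,0,0,-0.1,0.14,0,1],[0,0,0,-0.2,0.28,0,1],[0,0,0,-0.3,0.42,0,1],[0,0,0,-0.4,0.56,0,1],[0,0,0,-0.5,0.7,0,1],[0,0,0,-0.6,0.85,0,1],[0,0,0,-0.7,1,0.2,1],[0,0,0,-0.7,1,0.4,1]]])

```text
t: 25.4
tcp_pos: [0.6568, -0.135, 0.1426]
tool_rot: [0.707, 0.707, 0.0, 0.001]
force: [-0.6, -0.1, -1.1]
finger_gap: 0.341
```

```bash
python3 - <<'E'
from h import *
st();go((.6593,-.1335,.0885),0)
E
```

```text
t 25.40 tcp [ 0.6568 -0.135   0.1426] rot [7.073e-01 7.069e-01 3.000e-04 9.000e-04] yaw_y [ 1.    -0.001  0.002] F [-0.6 -0.1 -1.1] gap 0.341
turn [ 0.002  0.001 -0.001] shift [0.015 0.024 0.541]
```

>>> move_arm(plan=[[[0,0,0,0.01,0.03,0.06,1],[0,0,0,0.01,0.03,0.12,1],[0,0,0,0.01,0.03,0.18,1],[0,0,0,0.01,0.03,0.24,1],[0,0,0,0.01,0.03,0.32,1],[0,0,0,0.01,0.03,0.38,1],[0,0,0,0.01,0.03,0.4,1],[0,0,0,0.01,0.03,0.4,1]]])

```text
t: 26.4
tcp_pos: [0.6582, -0.1326, 0.1031]
tool_rot: [0.707, 0.707, -0.0, -0.0]
force: [0.1, -0.3, -0.8]
finger_gap: 0.34
```

```bash
python3 - <<'E'
from h import *
st();go((.6593,-.1335,.0885),0)
E
```

```text
t 26.40 tcp [ 0.6582 -0.1326  0.1031] rot [ 7.071e-01  7.071e-01 -0.000e+00 -1.000e-04] yaw_y [ 1.  0. -0.] F [ 0.1 -0.3 -0.8] gap 0.340
turn [-0. -0.  0.] shift [-0.009  0.011  0.146]
```

>>> move_arm(plan=[[[0,0,0,-0.009,0.01,0.03,1],[0,0,0,-0.009,0.01,0.06,1],[0,0,0,-0.009,0.01,0.08,1],[0,0,0,-0.009,0.01,0.1,1],[0,0,0,-0.009,0.01,0.12,1],[0,0,0,-0.009,0.01,0.14,1],[0,0,0,-0.009,0.01,0.155,1],[0,0,0,-0.009,0.01,0.155,1]]])

```text
t: 27.4
tcp_pos: [0.6593, -0.1336, 0.0885]
tool_rot: [0.707, 0.707, -0.0, 0.0]
force: [-1.5, 0.1, 3.8]
finger_gap: 0.339
```

>>> move_arm(plan=[[[0,0,0,0,0,0,0.9],[0,0,0,0,0,0,0.4],[0,0,0,0,0,0,0.4],[0,0,0,0,0,0,0.4],[0,0,0,0,0,-0.1,0.4],[0,0,0,0,0,-0.3,0.4],[0,0,0,0,0,-0.6,0.4],[0,0,0,0,0,-0.9,0.4]]])

```text
t: 28.4
tcp_pos: [0.6597, -0.1337, 0.1804]
tool_rot: [0.707, 0.707, 0.0, 0.001]
force: [0.6, 0.5, 0.1]
finger_gap: 0.601
```

>>> move_arm(plan=[[[0,0,0,0.13,-0.13,-0.1,0.2],[0,0,0,0.25,-0.25,-0.2,0.2],[0,0,0,0.37,-0.37,-0.2,0.2],[0,0,0,0.5,-0.5,-0.2,0.2],[0,0,0,0.63,-0.62,-0.2,0.2],[0,0,0,0.75,-0.75,-0.2,0.2],[0,0,0,0.87,-0.87,-0.2,0.2],[0,0,0,1,-1,-0.2,0.2]]])

```text
t: 29.4
tcp_pos: [0.5585, -0.0328, 0.1978]
tool_rot: [0.707, 0.707, 0.0, 0.0]
force: [-1.2, -0.3, -0.1]
finger_gap: 0.799
```

>>> move_arm(plan=[[[0,0,0,0.13,-0.13,0,0.2],[0,0,0,0.25,-0.25,0,0.2],[0,0,0,0.37,-0.37,0,0.2],[0,0,0,0.5,-0.5,0,0.2],[0,0,0,0.63,-0.62,0.1,0.2],[0,0,0,0.75,-0.75,0.2,0.2],[0,0,0,0.87,-0.87,0.3,0.2],[0,0,0,1,-1,0.4,0.2]]])

```text
t: 30.4
tcp_pos: [0.4586, 0.0671, 0.1577]
tool_rot: [0.707, 0.707, 0.0, 0.0]
force: [0.7, -0.3, -0.9]
finger_gap: 0.797
```

>>> move_arm(plan=[[[0,0,-0.04,0.13,-0.05,0,0.2],[0,0,-0.08,0.25,-0.1,0,0.2],[0,0,-0.12,0.37,-0.15,0,0.2],[0,0,-0.16,0.5,-0.2,0.1,0.2],[0,0,-0.2,0.63,-0.25,0.1,0.2],[0,0,-0.2,0.78,-0.31,0.1,0.2],[0,0,-0.2,0.78,-0.31,0.1,0.2],[0,0,-0.2,0.78,-0.31,0.1,0.2]]])

```text
t: 31.4
tcp_pos: [0.4285, 0.1445, 0.1479]
tool_rot: [0.649, 0.761, 0.0, 0.0]
force: [0.6, 0.5, 0.3]
finger_gap: 0.804
```

```bash
python3 - <<'E'
from h import *
st();a=snap('wrist');relays(a);go((.4279,.1454,.038),9)
E
```

```text
t 31.40 tcp [0.4285 0.1445 0.1479] rot [6.492e-01 7.606e-01 2.000e-04 3.000e-04] yaw_y [0.988 0.157 0.001] F [0.6 0.5 0.3] gap 0.804
blob 1354 med z 0.0383 [428.1 145.9] [29.1 27.4] ang 8.4
turn [ 0.001  0.    -0.   ] shift [ 0.012 -0.006  1.099]
```

>>> move_arm(plan=[[[0,0,0,0.013,0,0.12,0.2],[0,0,0,0.013,0,0.24,0.2],[0,0,0,0.013,0,0.36,0.2],[0,0,0,0.013,0,0.5,0.2],[0,0,0,0.013,0,0.65,0.2],[0,0,0,0.013,0,0.8,0.2],[0,0,0,0.013,0,0.9,0.2],[0,0,0,0.013,0,1,0.2]]])

```text
t: 32.45
tcp_pos: [0.428, 0.1457, 0.047]
tool_rot: [0.649, 0.76, -0.0, -0.0]
force: [0.3, -0.2, -1.2]
finger_gap: 0.799
```

>>> move_arm(plan=[[[0,0,0,0,0,0.06,0.2],[0,0,0,0,0,0.1,0.4],[0,0,0,0,0,0.1,1],[0,0,0,0,0,0.1,1],[0,0,0,0,0,0.1,1],[0,0,0,0,0,0.1,1],[0,0,0,0,0,0.1,1],[0,0,0,0,0,0.1,1]]])

```text
t: 33.45
tcp_pos: [0.4282, 0.1457, 0.038]
tool_rot: [0.649, 0.76, 0.0, 0.0]
force: [0.2, 0.2, 3.9]
finger_gap: 0.341
```

>>> move_arm(plan=[[[0,0,0,0,0,-0.12,1],[0,0,0,0,0,-0.24,1],[0,0,0,0,0,-0.36,1],[0,0,0,0,0,-0.5,1],[0,0,0,0,0,-0.65,1],[0,0,0,0,0,-0.8,1],[0,0,0,0,0,-0.9,1],[0,0,0,0,0,-1,1]]])

```text
t: 34.45
tcp_pos: [0.4279, 0.1457, 0.1386]
tool_rot: [0.649, 0.76, 0.0, 0.0]
force: [0.2, 0.4, -0.6]
finger_gap: 0.342
```

```bash
python3 - <<'E'
from h import *
st();go((.6593,-.098,.14),0)
E
```

```text
t 34.45 tcp [0.4279 0.1457 0.1386] rot [6.494e-01 7.604e-01 1.000e-04 1.000e-04] yaw_y [0.988 0.156 0.   ] F [ 0.2  0.4 -0.6] gap 0.342
turn [ 0.  -0.   0.2] shift [-2.769  1.904 -0.014]
```

>>> move_arm(plan=[[[0,0,0.03,-0.13,0.05,-0.1,1],[0,0,0.06,-0.25,0.1,-0.2,1],[0,0,0.09,-0.38,0.15,-0.3,1],[0,0,0.12,-0.5,0.2,-0.4,1],[0,0,0.15,-0.63,0.25,-0.5,1],[0,0,0.18,-0.75,0.3,-0.5,1],[0,0,0.2,-0.88,0.35,-0.5,1],[0,0,0.2,-1,0.4,-0.5,1]]])

```text
t: 35.45
tcp_pos: [0.4833, 0.0524, 0.1874]
tool_rot: [0.707, 0.707, -0.0, -0.0]
force: [-0.3, -0.1, -0.2]
finger_gap: 0.34
```

>>> move_arm(plan=[[[0,0,0,-0.1,0.11,0,1],[0,0,0,-0.21,0.22,0,1],[0,0,0,-0.32,0.33,0,1],[0,0,0,-0.43,0.45,0,1],[0,0,0,-0.54,0.56,0,1],[0,0,0,-0.64,0.68,0,1],[0,0,0,-0.75,0.79,0,1],[0,0,0,-0.85,0.9,0,1]]])

```text
t: 36.45
tcp_pos: [0.5739, -0.0325, 0.1878]
tool_rot: [0.707, 0.707, -0.0, -0.0]
force: [-0.6, 0.2, -1.0]
finger_gap: 0.343
```

>>> move_arm(plan=[[[0,0,0,-0.1,0.1,0,1],[0,0,0,-0.2,0.22,0,1],[0,0,0,-0.3,0.34,0,1],[0,0,0,-0.4,0.48,0,1],[0,0,0,-0.5,0.62,0.1,1],[0,0,0,-0.66,0.86,0.3,1],[0,0,0,-0.66,0.86,0.5,1],[0,0,0,-0.66,0.86,0.5,1]]])

```text
t: 37.45
tcp_pos: [0.6579, -0.0977, 0.135]
tool_rot: [0.707, 0.707, -0.001, -0.003]
force: [-0.4, 0.3, -0.7]
finger_gap: 0.34
```

```bash
python3 - <<'E'
from h import *
st();go((.6593,-.098,.1),0)
E
```

```text
t 37.45 tcp [ 0.6579 -0.0977  0.135 ] rot [ 0.7072  0.707  -0.0013 -0.0025] yaw_y [ 1.    -0.    -0.005] F [-0.4  0.3 -0.7] gap 0.340
turn [-0.007 -0.002 -0.   ] shift [-0.004  0.016  0.35 ]
```

>>> move_arm(plan=[[[0,0,0,0,0.005,0.06,1],[0,0,0,0,0.005,0.12,1],[0,0,0,0,0.005,0.18,1],[0,0,0,0,0.005,0.24,1],[0,0,0,0,0.005,0.3,1],[0,0,0,0,0.005,0.34,1],[0,0,0,0,0.005,0.34,1],[0,0,0,0,0.005,0.34,1]]])

```text
t: 38.45
tcp_pos: [0.6598, -0.0978, 0.1039]
tool_rot: [0.707, 0.707, 0.0, 0.0]
force: [0.4, 0.3, -0.2]
finger_gap: 0.34
```

```bash
python3 - <<'E'
from h import *
st();go((.6593,-.098,.0878),0)
E
```

```text
t 38.45 tcp [ 0.6598 -0.0978  0.1039] rot [7.071e-01 7.071e-01 1.000e-04 1.000e-04] yaw_y [1. 0. 0.] F [ 0.4  0.3 -0.2] gap 0.340
turn [0. 0. 0.] shift [-0.002 -0.006  0.161]
```

>>> move_arm(plan=[[[0,0,0,-0.002,-0.005,0.03,1],[0,0,0,-0.002,-0.005,0.06,1],[0,0,0,-0.002,-0.005,0.08,1],[0,0,0,-0.002,-0.005,0.1,1],[0,0,0,-0.002,-0.005,0.12,1],[0,0,0,-0.002,-0.005,0.14,1],[0,0,0,-0.002,-0.005,0.165,1],[0,0,0,-0.002,-0.005,0.17,1]]])

```text
t: 39.45
tcp_pos: [0.6593, -0.098, 0.0881]
tool_rot: [0.707, 0.707, 0.0, 0.0]
force: [-2.4, 0.4, 7.0]
finger_gap: 0.342
```

>>> move_arm(plan=[[[0,0,0,0,0,0,0.9],[0,0,0,0,0,0,0.4],[0,0,0,0,0,0,0.4],[0,0,0,0,0,0,0.4],[0,0,0,0,0,-0.1,0.4],[0,0,0,0,0,-0.3,0.4],[0,0,0,0,0,-0.6,0.4],[0,0,0,0,0,-0.9,0.4]]])

```text
t: 40.45
tcp_pos: [0.6596, -0.0981, 0.1793]
tool_rot: [0.707, 0.707, 0.0, 0.001]
force: [-0.2, -0.6, -1.2]
finger_gap: 0.596
```

>>> move_arm(plan=[[[0,0,0,0,-0.1,-0.1,0.4],[0,0,0,0,-0.2,-0.2,0.4],[0,0,0,0,-0.3,-0.3,0.4],[0,0,0,0,-0.4,-0.45,0.2],[0,0,0,0,-0.5,-0.6,0],[0,0,0,0,-0.6,-0.8,0],[0,0,0,0,-0.6,-0.8,0],[0,0,0,0,-0.6,-0.8,0]]])

```text
t: 41.45
tcp_pos: [0.5993, -0.098, 0.257]
tool_rot: [0.707, 0.707, 0.0, 0.0]
force: [0.2, -0.3, 0.1]
finger_gap: 1.001
```

```bash
python3 - <<'E'
from h import *
st();a=snap('wrist');relays(a,.078,.1,(.63,.69,-.2,-.03))
relays(a,.054,.065,(.62,.7,-.22,-.02))
t=snap('top');P=cloud(t);np.savez('wfix2.npz',**a)
cv2.imwrite('pics/w5.png',cv2.resize(a['img'][:,:,::-1],(800,600)))
E
```

```text
t 41.45 tcp [ 0.5993 -0.098   0.257 ] rot [7.071e-01 7.071e-01 1.000e-04 2.000e-04] yaw_y [1.    0.    0.001] F [ 0.2 -0.3  0.1] gap 1.001
blob 967 med z 0.0883 [659.3 -98.1] [27.6 29.6] ang 90.0
blob 909 med z 0.0882 [ 659.5 -134.1] [28.5 29.8] ang 89.6
blob 857 med z 0.0883 [ 659.9 -169.7] [28.6 30.1] ang 89.9
blob 2742 med z 0.0604 [ 659.9 -115.7] [156.6  46.8] ang 89.7
```

View pics/w5.png

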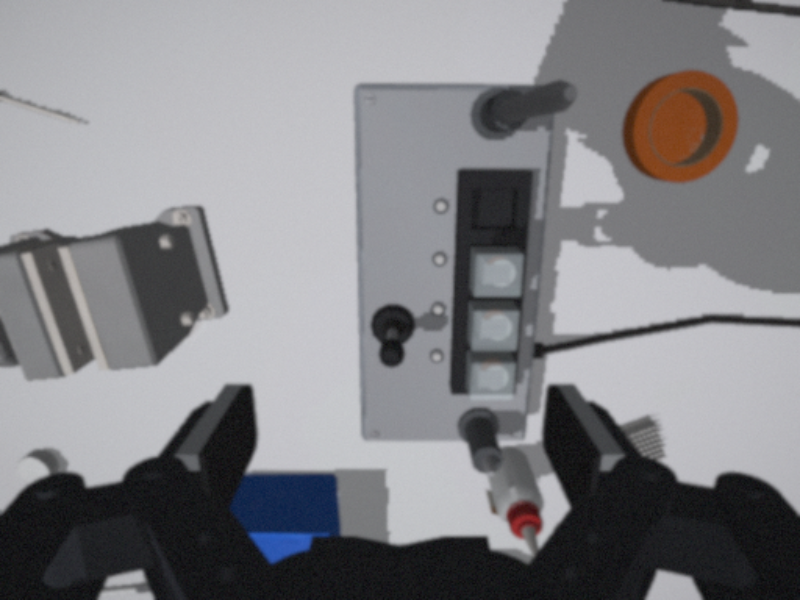

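All three relay tops read z=.0883 (home is .088), evenly spaced at x=.6596, so step 1 is met. Now to the plate.

>>> move_arm(plan=[[[0,0,0,0.12,-0.05,0,0],[0,0,0,0.25,-0.1,0,0],[0,0,0,0.37,-0.15,0,0],[0,0,0,0.5,-0.2,0,0],[0,0,0,0.62,-0.25,0,0],[0,0,0,0.75,-0.3,0,0],[0,0,0,0.87,-0.35,0,0],[0,0,0,1,-0.4,0,0]]])

```text
t: 42.55
tcp_pos: [0.5589, 0.0028, 0.2569]
tool_rot: [0.707, 0.707, 0.0, 0.0]
force: [-0.4, 0.2, -0.4]
finger_gap: 0.995
```

>>> move_arm(plan=[[[0,0,0,0.12,-0.05,0,0],[0,0,0,0.25,-0.1,0,0],[0,0,0,0.37,-0.15,0,0],[0,0,0,0.5,-0.2,0,0],[0,0,0,0.62,-0.25,0,0],[0,0,0,0.75,-0.3,0,0],[0,0,0,0.87,-0.35,0,0],[0,0,0,1,-0.4,0,0]]])

```text
t: 43.55
tcp_pos: [0.5189, 0.1028, 0.2568]
tool_rot: [0.707, 0.707, 0.0, 0.0]
force: [0.0, 0.1, -0.1]
finger_gap: 1.001
```

>>> move_arm(plan=[[[0,0,0,0.12,-0.05,0,0],[0,0,0,0.25,-0.1,0,0],[0,0,0,0.37,-0.15,0,0],[0,0,0,0.5,-0.2,0,0],[0,0,0,0.62,-0.25,0,0],[0,0,0,0.75,-0.3,0,0],[0,0,0,0.87,-0.35,0,0],[0,0,0,1,-0.4,0,0]]])

```text
t: 44.55
tcp_pos: [0.4789, 0.2028, 0.2568]
tool_rot: [0.707, 0.707, 0.0, 0.0]
force: [-0.0, 0.3, -0.9]
finger_gap: 1.0
```

>>> move_arm(plan=[[[0,0,0.13,0.12,-0.05,0,0],[0,0,0.25,0.25,-0.1,0,0],[0,0,0.38,0.37,-0.15,0,0],[0,0,0.5,0.5,-0.2,0,0],[0,0,0.63,0.62,-0.25,0,0],[0,0,0.75,0.75,-0.3,0,0],[0,0,0.88,0.87,-0.35,0,0],[0,0,1,1,-0.36,0,0]]])

```text
t: 45.55
tcp_pos: [0.4425, 0.3028, 0.2568]
tool_rot: [0.924, 0.381, -0.0, -0.0]
force: [0.7, -0.4, -0.4]
finger_gap: 1.002
```

>>> move_arm(plan=[[[0,0,0.14,0.13,-0.13,0,0],[0,0,0.28,0.26,-0.26,0,0],[0,0,0.42,0.39,-0.39,0,0],[0,0,0.56,0.52,-0.52,0,0],[0,0,0.7,0.65,-0.65,0,0],[0,0,0.84,0.78,-0.78,0,0],[0,0,1,0.78,-0.78,0,0],[0,0,1,0.78,-0.78,0,0]]])

```text
t: 46.55
tcp_pos: [0.4427, 0.4128, 0.2566]
tool_rot: [1.0, 0.001, -0.0, 0.0]
force: [-0.0, -0.1, 0.6]
finger_gap: 1.005
```

```bash
python3 - <<'E'
from h import *
a=load('wfix2');P=cloud(a)
Q=P.reshape(-1,3)
for lo,hi in((.1,.13),(.13,.165)):
    m=(Q[:,2]>lo)&(Q[:,2]<hi)&(np.abs(Q[:,0]-.66)<.03)&(np.abs(Q[:,1]+.004)<.03);print('rod',lo,m.sum(),Q[m].mean(0),Q[m].min(0),Q[m].max(0))
m=(Q[:,2]>.087)&(Q[:,2]<.12)&(np.abs(Q[:,0]-.66)<.03)&(np.abs(Q[:,1]+.228)<.025);print('pin',m.sum(),Q[m].mean(0),Q[m].min(0),Q[m].max(0))
s=st();a=snap('wrist');P=cloud(a);Q=P.reshape(-1,3);Q=Q[(a['depth'].ravel()>0)]
def blob(lo,hi,roi):
    m=(P[...,2]>lo)&(P[...,2]<hi)&(P[...,0]>roi[0])&(P[...,0]<roi[1])&(P[...,1]>roi[2])&(P[...,1]<roi[3])
    n,L,stt,_=cv2.connectedComponentsWithStats(m.astype(np.uint8))
    for i in range(1,n):
        if stt[i,4]>60:
            q=P[L==i];print(stt[i,4],np.round(np.median(q[:,2]),4),cv2.minAreaRect(q[:,:2].astype(np.float32)*1000))
print('handle');blob(.034,.055,(.3,.6,.3,.55))
print('plate');blob(.0055,.0115,(.28,.62,.35,.5))
print('bush');blob(.016,.026,(.3,.62,.35,.5))
cv2.imwrite('pics/w6.png',cv2.resize(a['img'][:,:,::-1],(800,600)))
E
```

```text
rod 0.1 130 [ 0.65531141 -0.00492946  0.11518818] [ 0.65360824 -0.00963068  0.10020348] [0.65991696 0.00154265 0.12969362]
rod 0.13 221 [ 0.65552077 -0.00495328  0.14823667] [ 0.6538821  -0.0096219   0.13015374] [0.66003749 0.00134143 0.16462343]
pin 302 [ 0.65853637 -0.22486006  0.09285372] [ 0.64898839 -0.237984    0.08717316] [ 0.66925612 -0.2161254   0.10580393]
t 46.55 tcp [0.4427 0.4128 0.2566] rot [ 1.e+00  1.e-03 -2.e-04  1.e-04] yaw_y [ 0.002 -1.     0.   ] F [-0.  -0.1  0.6] gap 1.005
handle
898 0.0439 ((441.41876220703125, 419.69757080078125), (13.97950553894043, 77.81243133544922), 86.4144058227539)
plate
907 0.007 ((512.0618286132812, 368.2637939453125), (201.7878875732422, 10.335806846618652), 8.29073429107666)
7574 0.0084 ((440.5928955078125, 419.8774108886719), (50.619903564453125, 256.642333984375), 86.26475524902344)
bush
305 0.0221 ((552.3363647460938, 412.6632385253906), (24.211715698242188, 22.835071563720703), 89.62902069091797)
```

View pics/w6.png

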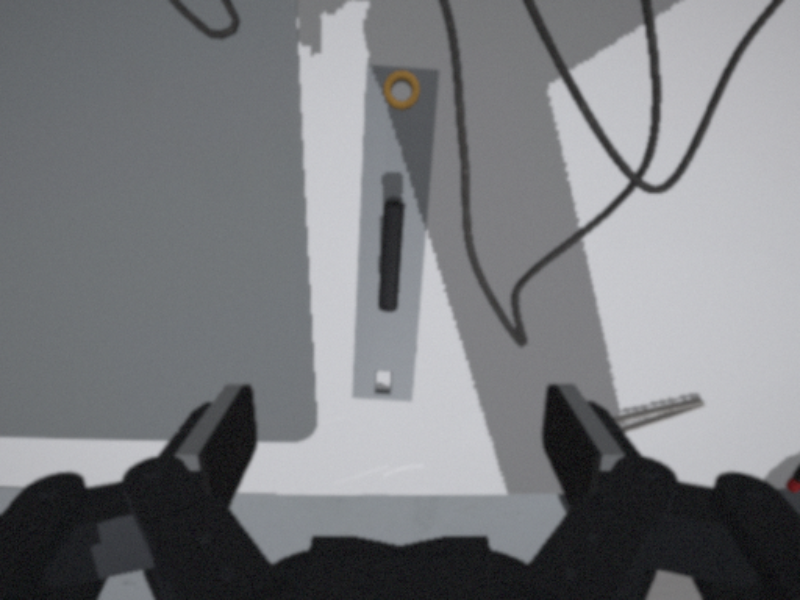

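The plate is at handle (.4413,.4196), y axis at -3.7°. The rod is at (.6597,-.004). Grasping the handle bar.

```bash
python3 - <<'E'
from h import *
go((.4413,.4196,.040),-93.7)
E
```

```text
turn [0.    0.    0.085] shift [-0.014 -0.071  2.167]
```

>>> move_arm(plan=[[[0,0,0.04,0,-0.04,0.12,0],[0,0,0.085,-0.014,-0.07,0.25,0.1],[0,0,0.085,-0.014,-0.07,0.38,0.2],[0,0,0.085,-0.014,-0.07,0.5,0.3],[0,0,0.085,-0.014,-0.07,0.63,0.4],[0,0,0.085,-0.014,-0.07,0.75,0.4],[0,0,0.085,-0.014,-0.07,0.88,0.4],[0,0,0.085,-0.014,-0.07,1,0.4]]])

```text
t: 47.6
tcp_pos: [0.4418, 0.4193, 0.156]
tool_rot: [0.999, -0.033, -0.0, 0.0]
force: [0.2, 0.6, 0.6]
finger_gap: 0.597
```

>>> move_arm(plan=[[[0,0,0,0,0,0.13,0.4],[0,0,0,0,0,0.26,0.4],[0,0,0,0,0,0.39,0.4],[0,0,0,0,0,0.52,0.4],[0,0,0,0,0,0.64,0.4],[0,0,0,0,0,0.76,0.4],[0,0,0,0,0,0.86,0.4],[0,0,0,0,0,0.96,0.4]]])

```text
t: 48.6
tcp_pos: [0.4419, 0.4194, 0.0602]
tool_rot: [0.999, -0.033, 0.0, -0.0]
force: [0.4, 0.8, 0.1]
finger_gap: 0.601
```

```bash
python3 - <<'E'
from h import *
st();go((.4413,.4196,.040),-93.7)
a=snap('wrist');P=cloud(a);m=(P[...,2]>.03)&(P[...,2]<.05)&(P[...,0]>.38)&(P[...,0]<.5)&(np.abs(P[...,1]-.42)<.012);q=P[m];print(m.sum());print(cv2.minAreaRect(q[:,:2].astype(np.float32)*1000))
E
```

```text
t 48.60 tcp [0.4419 0.4194 0.0602] rot [ 9.994e-01 -3.340e-02  1.000e-04 -1.000e-04] yaw_y [-0.067 -0.998 -0.   ] F [0.4 0.8 0.1] gap 0.601
turn [-0.    -0.    -0.003] shift [-0.006 -0.002  0.202]
4056
((441.57147216796875, 419.8565368652344), (14.093987464904785, 78.04206085205078), 86.31934356689453)
```

Confirmed. Lower the rest, grip with 110 N, and lift.

>>> move_arm(plan=[[[0,0,0,0,0,0.07,0.4],[0,0,0,0,0,0.14,0.4],[0,0,0,0,0,0.2,0.4],[0,0,0,0,0,0.2,0.7],[0,0,0,0,0,0.2,1],[0,0,0,0,0,0.2,1],[0,0,0,0,0,0.2,1],[0,0,0,0,0,0.2,1]]], force=110)

```text
t: 49.65
tcp_pos: [0.4419, 0.4193, 0.0412]
tool_rot: [0.999, -0.033, 0.0, -0.0]
force: [-0.5, -0.8, 2.8]
finger_gap: 0.137
```

>>> move_arm(plan=[[[0,0,0,0,0,0,1],[0,0,0,0,0,-0.05,1],[0,0,0,0,0,-0.15,1],[0,0,0,0,0,-0.3,1],[0,0,0,0,0,-0.45,1],[0,0,0,0,0,-0.6,1],[0,0,0,0,0,-0.8,1],[0,0,0,0,0,-1,1]]])

```text
t: 50.65
tcp_pos: [0.4417, 0.4193, 0.1423]
tool_rot: [0.999, -0.033, 0.0, -0.0]
force: [-0.4, -0.0, -3.8]
finger_gap: 0.137
```

```bash
python3 - <<'E'
from h import *
s=st();a=snap('wrist');P=cloud(a)
# plate seen in hand: points 5..60mm below tcp
z=P[...,2]-s['tcp_pos'][2];m=(z<-.02)&(z>-.045)&(a['depth']>0);q=P[m];m2=np.abs(q[:,1]-.4196)<.06;q=q[m2]
A=np.c_[q[:,:2],np.ones(len(q))];c=np.linalg.lstsq(A,q[:,2],rcond=None)[0];print(m.sum(),c,cv2.minAreaRect(q[:,:2].astype(np.float32)*1000))
E
```

```text
t 50.65 tcp [0.4417 0.4193 0.1423] rot [ 9.994e-01 -3.340e-02  2.000e-04 -1.000e-04] yaw_y [-0.067 -0.998 -0.   ] F [-0.4 -0.  -3.8] gap 0.137
22312 [ 0.00308917 -0.00184841  0.10884209] ((462.87078857421875, 418.5893249511719), (50.548851013183594, 190.0508575439453), 86.34200286865234)
```

The plate is held level (slope .003), its underside 41.2 mm below the TCP. I'll carry it at height, turning it 90°.

>>> move_arm(plan=[[[0,0,0,0.01,0.1,-0.13,1],[0,0,0,0.02,0.22,-0.26,1],[0,0,0,0.04,0.35,-0.4,1],[0,0,0,0.05,0.48,-0.55,1],[0,0,0,0.06,0.61,-0.7,1],[0,0,0,0.08,0.74,-0.8,1],[0,0,0,0.1,0.87,-0.9,1],[0,0,0,0.1,1,-1,1]]])

```text
t: 51.7
tcp_pos: [0.4451, 0.3179, 0.2413]
tool_rot: [0.999, -0.033, -0.0, 0.0]
force: [0.7, 0.1, -3.4]
finger_gap: 0.14
```

>>> move_arm(plan=[[[0,0,0,0.01,0.13,-0.1,1],[0,0,0,0.02,0.25,-0.15,1],[0,0,0,0.04,0.38,-0.2,1],[0,0,0,0.05,0.5,-0.25,1],[0,0,0,0.06,0.63,-0.3,1],[0,0,0,0.08,0.75,-0.3,1],[0,0,0,0.1,0.88,-0.3,1],[0,0,0,0.1,1,-0.3,1]]])

```text
t: 52.7
tcp_pos: [0.4484, 0.2175, 0.2706]
tool_rot: [0.999, -0.033, -0.0, 0.0]
force: [-0.3, -0.5, -4.9]
finger_gap: 0.138
```

>>> move_arm(plan=[[[0,0,-0.13,0.01,0.13,0,1],[0,0,-0.25,0.02,0.25,0,1],[0,0,-0.38,0.04,0.38,0,1],[0,0,-0.5,0.05,0.5,0,1],[0,0,-0.63,0.06,0.63,0,1],[0,0,-0.75,0.08,0.75,0,1],[0,0,-0.88,0.1,0.88,0,1],[0,0,-1,0.1,1,0,1]]])

```text
t: 53.7
tcp_pos: [0.4516, 0.1172, 0.2707]
tool_rot: [0.936, 0.353, -0.0, -0.0]
force: [-0.4, 0.2, -3.6]
finger_gap: 0.139
```

>>> move_arm(plan=[[[0,0,-0.13,-0.04,0.13,0,1],[0,0,-0.25,-0.08,0.25,0,1],[0,0,-0.38,-0.12,0.38,0,1],[0,0,-0.5,-0.17,0.5,0,1],[0,0,-0.63,-0.21,0.63,0,1],[0,0,-0.75,-0.25,0.75,0,1],[0,0,-0.88,-0.3,0.88,0,1],[0,0,-1,-0.34,1,0,1]]])

```text
t: 54.7
tcp_pos: [0.4918, 0.0195, 0.2706]
tool_rot: [0.729, 0.684, -0.0, -0.0]
force: [0.6, 0.4, -3.4]
finger_gap: 0.14
```

```bash
python3 - <<'E'
from h import *
st();go((.6597,-.1157,.25),0)
E
```

```text
t 54.70 tcp [0.4918 0.0195 0.2706] rot [ 7.292e-01  6.843e-01 -1.000e-04 -1.000e-04] yaw_y [ 0.998 -0.064 -0.   ] F [ 0.6  0.4 -3.4] gap 0.140
turn [-0.001 -0.    -0.081] shift [-1.243  1.762  0.206]
```

>>> move_arm(plan=[[[0,0,-0.02,-0.08,0.11,0,1],[0,0,-0.04,-0.16,0.22,0,1],[0,0,-0.06,-0.24,0.33,0,1],[0,0,-0.081,-0.31,0.45,0,1],[0,0,-0.081,-0.4,0.56,0,1],[0,0,-0.081,-0.48,0.67,0,1],[0,0,-0.081,-0.55,0.78,0,1],[0,0,-0.081,-0.62,0.88,0,1]]])

```text
t: 55.7
tcp_pos: [0.5763, -0.0479, 0.2707]
tool_rot: [0.708, 0.706, 0.0, -0.0]
force: [-0.1, -0.8, -3.2]
finger_gap: 0.134
```

```bash
python3 - <<'E'
from h import *
st();go((.6597,-.1157,.25),0)
E
```

```text
t 55.70 tcp [ 0.5763 -0.0479  0.2707] rot [ 7.082e-01  7.060e-01  0.000e+00 -1.000e-04] yaw_y [ 1.    -0.003 -0.   ] F [-0.1 -0.8 -3.2] gap 0.134
turn [-0.    -0.    -0.004] shift [-0.675  0.836  0.207]
```

>>> move_arm(plan=[[[0,0,-0.004,-0.1,0.12,0,1],[0,0,-0.004,-0.2,0.24,0,1],[0,0,-0.004,-0.3,0.36,0,1],[0,0,-0.004,-0.4,0.48,0,1],[0,0,-0.004,-0.5,0.6,0,1],[0,0,-0.004,-0.6,0.72,0,1],[0,0,-0.004,-0.675,0.836,0,1],[0,0,-0.004,-0.675,0.836,0,1]]])

```text
t: 56.7
tcp_pos: [0.6599, -0.1159, 0.2706]
tool_rot: [0.707, 0.707, 0.0, 0.0]
force: [-0.5, 0.2, -3.2]
finger_gap: 0.141
```

```bash
python3 - <<'E'
from h import *
s=st();go((.6597,-.1157,.25),0);a=snap('wrist');P=cloud(a)
z=P[...,2]-s['tcp_pos'][2];m=(z<-.025)&(z>-.042)&(a['depth']>0);q=P[m]
A=np.c_[q[:,:2],np.ones(len(q))];c=np.linalg.lstsq(A,q[:,2],rcond=None)[0];print(c,cv2.minAreaRect(q[:,:2].astype(np.float32)*1000))
cv2.imwrite('pics/w7.png',cv2.resize(a['img'][:,:,::-1],(640,480)))
E
```

```text
t 56.70 tcp [ 0.6599 -0.1159  0.2706] rot [7.073e-01 7.069e-01 1.000e-04 3.000e-04] yaw_y [ 1.    -0.001  0.001] F [-0.5  0.2 -3.2] gap 0.141
turn [ 0.001  0.    -0.001] shift [ 0.003 -0.002  0.206]
[ 0.00370026 -0.00213395  0.23521293] ((660.1751708984375, -93.9368896484375), (50.47370910644531, 190.21575927734375), 0.09723687171936035)
```

View pics/w7.png

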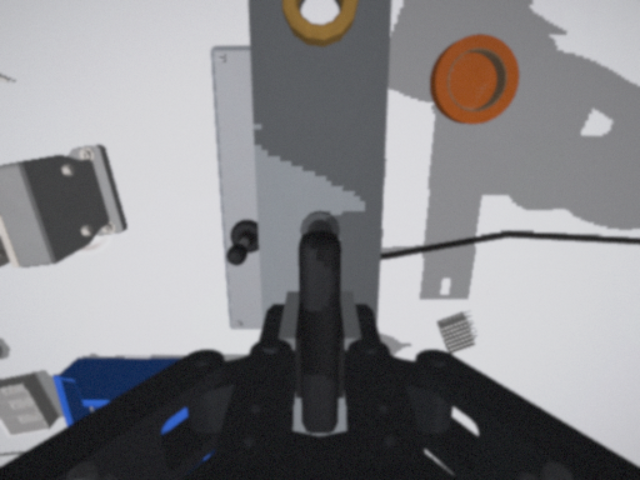

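The bushing ring is at about (320,7). I'll check its world position against the rod.

```bash
python3 - <<'E'
from h import *
a=load('wrist');f=lambda u,v:onz(a,u*.8,v*.8,.2515)
print(f(283,5),f(357,5),f(320,45),f(320,26))
E
```

```text
[ 0.6484505  -0.00560173  0.2515    ] [ 0.67194985 -0.00559214  0.2515    ] [ 0.6602058  -0.01751163  0.2515    ] [ 0.66020261 -0.01181263  0.2515    ]
```

>>> move_arm(plan=[[[0,0,0,0.005,-0.003,0.05,1],[0,0,0,0.005,-0.003,0.1,1],[0,0,0,0.005,-0.003,0.15,1],[0,0,0,0.005,-0.003,0.2,1],[0,0,0,0.005,-0.003,0.25,1],[0,0,0,0.005,-0.003,0.3,1],[0,0,0,0.005,-0.003,0.35,1],[0,0,0,0.005,-0.003,0.35,1]]])

```text
t: 57.75
tcp_pos: [0.6584, -0.1146, 0.2351]
tool_rot: [0.707, 0.707, -0.0, -0.001]
force: [0.5, 0.2, -3.3]
finger_gap: 0.137
```

>>> move_arm(plan=[[[0,0,0,0,0,0.03,1],[0,0,0,0,0,0.06,1],[0,0,0,0,0,0.09,1],[0,0,0,0,0,0.12,1],[0,0,0,0,0,0.15,1],[0,0,0,0,0,0.18,1],[0,0,0,0,0,0.22,1],[0,0,0,0,0,0.22,1]]])

```text
t: 58.75
tcp_pos: [0.6589, -0.1148, 0.2136]
tool_rot: [0.707, 0.707, 0.0, 0.0]
force: [0.2, -0.1, -4.0]
finger_gap: 0.137
```

```bash
python3 - <<'E'
from h import *
s=st();print(s['ft_torque']);go((.6597,-.1157,.1317),0)
E
```

```text
t 58.75 tcp [ 0.6589 -0.1148  0.2136] rot [7.072e-01 7.070e-01 0.000e+00 2.000e-04] yaw_y [ 1. -0.  0.] F [ 0.2 -0.1 -4. ] gap 0.137
[-0.16763172 -0.08892078 -0.09146488]
turn [ 0.  0. -0.] shift [-0.008  0.008  0.819]
```

The rod is inside the bore past its taper with no force. Continuing down.

>>> move_arm(plan=[[[0,0,0,0,0,0.06,1],[0,0,0,0,0,0.13,1],[0,0,0,0,0,0.2,1],[0,0,0,0,0,0.28,1],[0,0,0,0,0,0.36,1],[0,0,0,0,0,0.44,1],[0,0,0,0,0,0.52,1],[0,0,0,0,0,0.6,1]]])

```text
t: 59.75
tcp_pos: [0.659, -0.1149, 0.1534]
tool_rot: [0.707, 0.707, 0.0, 0.0]
force: [1.8, -1.7, -2.0]
finger_gap: 0.14
```

```bash
python3 - <<'E'
from h import *
s=st();print(s['ft_torque']);go((.6597,-.1157,.1317),0)
E
```

```text
t 59.75 tcp [ 0.659  -0.1149  0.1534] rot [7.071e-01 7.071e-01 1.000e-04 4.000e-04] yaw_y [ 1.    -0.     0.001] F [ 1.8 -1.7 -2. ] gap 0.140
[-0.21141673 -0.33738683 -0.15690084]
turn [ 0.001  0.    -0.   ] shift [-0.008  0.007  0.217]
```

>>> move_arm(plan=[[[0,0,0,-0.007,0.007,0.03,1],[0,0,0,-0.007,0.007,0.06,1],[0,0,0,-0.007,0.007,0.09,1],[0,0,0,-0.007,0.007,0.12,1],[0,0,0,-0.007,0.007,0.15,1],[0,0,0,-0.007,0.007,0.17,1],[0,0,0,-0.007,0.007,0.18,1],[0,0,0,-0.007,0.007,0.19,1]]])

```text
t: 60.75
tcp_pos: [0.6592, -0.1152, 0.1346]
tool_rot: [0.707, 0.707, -0.0, -0.0]
force: [1.3, 0.1, -2.2]
finger_gap: 0.139
```

```bash
python3 - <<'E'
from h import *
s=st();print(s['ft_torque']);go((.6597,-.1157,.1317),0)
E
```

```text
t 60.75 tcp [ 0.6592 -0.1152  0.1346] rot [ 7.070e-01  7.072e-01 -1.000e-04 -3.000e-04] yaw_y [ 1.     0.    -0.001] F [ 1.3  0.1 -2.2] gap 0.139
[-0.03323491 -0.00979434 -0.01208485]
turn [-0.001 -0.     0.   ] shift [-0.005  0.005  0.029]
```

>>> move_arm(plan=[[[0,0,0,-0.003,0.003,0.01,1],[0,0,0,-0.003,0.003,0.02,1],[0,0,0,-0.003,0.003,0.03,1],[0,0,0,-0.003,0.003,0.035,1],[0,0,0,-0.003,0.003,0.035,0.9],[0,0,0,-0.003,0.003,0.035,0.6],[0,0,0,-0.003,0.003,0.035,0.6],[0,0,0,-0.003,0.003,0.035,0.6]]])

```text
t: 61.75
tcp_pos: [0.66, -0.1158, 0.1316]
tool_rot: [0.707, 0.707, 0.0, 0.0]
force: [0.1, -0.4, 0.2]
finger_gap: 0.401
```

>>> move_arm(plan=[[[0,0,0,0,0,-0.1,0.6],[0,0,0,0,0,-0.25,0.6],[0,0,0,0,0,-0.4,0.6],[0,0,0,0,-0.1,-0.55,0.6],[0,0,0,0,-0.2,-0.7,0.8],[0,0,0,0,-0.3,-0.85,1],[0,0,0,0,-0.4,-1,1],[0,0,0,0,-0.4,-1,1]]])

```text
t: 62.75
tcp_pos: [0.6197, -0.1159, 0.2332]
tool_rot: [0.707, 0.707, 0.001, 0.001]
force: [0.4, 0.4, 0.0]
finger_gap: -0.002
```

```bash
python3 - <<'E'
from h import *
s=st();a=snap('wrist');P=cloud(a)
m=(P[...,2]>.094)&(P[...,2]<.102)&(P[...,0]>.62)&(P[...,0]<.7)&(P[...,1]>-.25)&(P[...,1]<.02);q=P[m]
A=np.c_[q[:,:2],np.ones(len(q))];c=np.linalg.lstsq(A,q[:,2],rcond=None)[0];print(m.sum(),c,np.median(q[:,2]),cv2.minAreaRect(q[:,:2].astype(np.float32)*1000))
for k,y in(('bore end',-.03),('slot end',-.205)):
    w=q[np.abs(q[:,1]-y)<.012];print(k,len(w),w[:,2].mean() if len(w) else 0)
z=P[...,2];m=(z>.07)&(z<.12)&(P[...,0]>.56)&(P[...,0]<.62)&(P[...,1]>-.19)&(P[...,1]<-.1)
Q=P[m];T=Q[Q[:,2]>.1];print('knob',len(Q),Q.min(0),Q.max(0),T.mean(0))
cv2.imwrite('pics/w8.png',cv2.resize(a['img'][:,:,::-1],(640,480)))
E
```

```text
t 62.75 tcp [ 0.6197 -0.1159  0.2332] rot [7.072e-01 7.070e-01 6.000e-04 1.200e-03] yaw_y [ 1.    -0.     0.003] F [0.4 0.4 0. ] gap -0.002
12154 [ 0.00027182 -0.00106179  0.09863263] 0.09890327117885639 ((660.1710815429688, -101.47219848632812), (50.54488754272461, 228.30787658691406), 0.11336394399404526)
bore end 2124 0.09888300736961318
slot end 574 0.09892536453887327
knob 324 [ 0.5868814  -0.15295835  0.07025601] [ 0.60243326 -0.13732482  0.1061274 ] [ 0.59486879 -0.14434645  0.10316673]
```

View pics/w8.png

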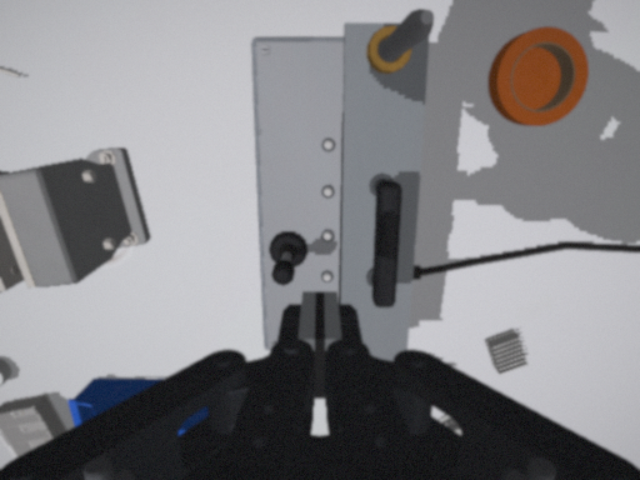

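The plate top reads .0989 at both ends, flat and seated on both shoulders. The knob is at (.595,-.1445). I'll go down on its -y side with the fingers shut.

>>> move_arm(plan=[[[0,0,0,-0.12,-0.06,0,1],[0,0,0,-0.24,-0.12,0,1],[0,0,0,-0.36,-0.18,0,1],[0,0,0,-0.48,-0.24,0,1],[0,0,0,-0.6,-0.3,0.1,1],[0,0,0,-0.75,-0.33,0.2,1],[0,0,0,-0.75,-0.33,0.3,1],[0,0,0,-0.75,-0.33,0.4,1]]])

```text
t: 63.8
tcp_pos: [0.5866, -0.1905, 0.1902]
tool_rot: [0.707, 0.707, 0.0, -0.0]
force: [0.4, 1.0, -0.0]
finger_gap: 0.0
```

>>> move_arm(plan=[[[0,0,0,0,0,0.12,1],[0,0,0,0,0,0.24,1],[0,0,0,0,0,0.36,1],[0,0,0,0,0,0.48,1],[0,0,0,0,0,0.6,1],[0,0,0,0,0,0.72,1],[0,0,0,0,0,0.85,1],[0,0,0,0,0,0.85,1]]])

```text
t: 64.8
tcp_pos: [0.5859, -0.1903, 0.1049]
tool_rot: [0.707, 0.707, -0.0, -0.001]
force: [-0.3, -1.3, -0.3]
finger_gap: -0.002
```

```bash
python3 - <<'E'
from h import *
st();go((.587,-.1635,.107),0)
E
```

```text
t 64.80 tcp [ 0.5859 -0.1903  0.1049] rot [ 7.071e-01  7.071e-01 -4.000e-04 -1.300e-03] yaw_y [ 1.    -0.    -0.002] F [-0.3 -1.3 -0.3] gap -0.002
turn [-0.003 -0.002 -0.   ] shift [ 0.268  0.011 -0.02 ]
```

>>> move_arm(plan=[[[0,0,0,0.07,0,0,1],[0,0,0,0.14,0,0,1],[0,0,0,0.2,0,0,1],[0,0,0,0.25,0,0,1],[0,0,0,0.3,0,0,1],[0,0,0,0.35,0,0,1],[0,0,0,0.4,0,0,1],[0,0,0,0.4,0,0,1]]])

```text
t: 65.8
tcp_pos: [0.587, -0.1507, 0.1063]
tool_rot: [0.707, 0.707, -0.0, 0.0]
force: [0.1, -2.4, 0.8]
finger_gap: 0.001
```

```bash
python3 - <<'E'
from h import *
st();a=snap('wrist');st();P=cloud(a)
z=P[...,2];m=(z>.07)&(z<.12)&(P[...,0]>.56)&(P[...,0]<.625)&(P[...,1]>-.15)&(P[...,1]<-.09)
Q=P[m];T=Q[Q[:,2]>.095];print('knob',len(Q),Q.min(0),Q.max(0),T.mean(0))
cv2.imwrite('pics/w9.png',cv2.resize(a['img'][:,:,::-1],(640,480)))
E
```

```text
t 65.80 tcp [ 0.587  -0.1507  0.1063] rot [ 7.070e-01  7.073e-01 -0.000e+00  4.000e-04] yaw_y [1.    0.    0.001] F [ 0.1 -2.4  0.8] gap 0.001
t 65.85 tcp [ 0.5869 -0.1509  0.1063] rot [ 7.070e-01  7.072e-01 -0.000e+00  3.000e-04] yaw_y [1. 0. 0.] F [-0.  -2.7  0.5] gap 0.001
knob 2860 [ 0.5733163  -0.1439918   0.08668185] [ 0.60238204 -0.12133543  0.11996631] [ 0.58968502 -0.13604711  0.10478966]
```

View pics/w9.png

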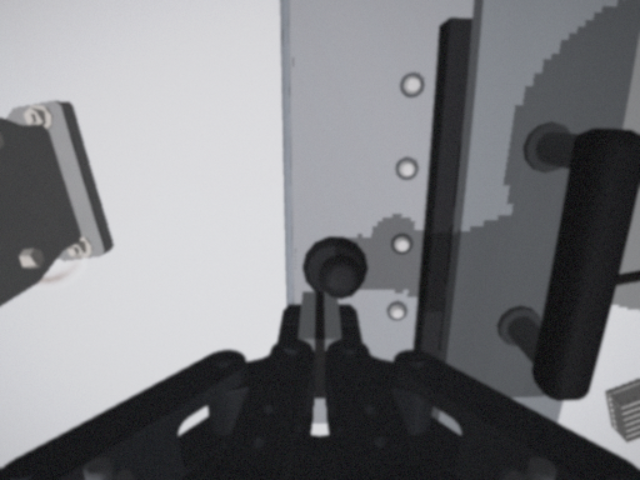

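The lever leans about 0.30–0.34 by the knob rim and force. I'll add 3 mm, hold, then ease back.

>>> move_arm(plan=[[[0,0,0,0.02,0,0,1],[0,0,0,0.03,0,0,1],[0,0,0,0.03,0,0,1],[0,0,0,0.03,0,0,1],[0,0,0,0.03,0,0,1],[0,0,0,0.03,0,0,1],[0,0,0,0.03,0,0,1],[0,0,0,0.03,0,0,1]]])

```text
t: 66.85
tcp_pos: [0.5866, -0.1476, 0.1063]
tool_rot: [0.707, 0.707, -0.0, -0.0]
force: [0.4, -4.1, -2.7]
finger_gap: 0.002
```

```bash
python3 - <<'E'
from h import *
a=snap('wrist');st();P=cloud(a)
z=P[...,2];m=(z>.07)&(z<.12)&(P[...,0]>.56)&(P[...,0]<.625)&(P[...,1]>-.135)&(P[...,1]<-.09)
Q=P[m];print('knob',len(Q),Q.min(0),Q.max(0))
E
```

```text
t 66.90 tcp [ 0.5867 -0.1477  0.1063] rot [ 7.071e-01  7.071e-01 -0.000e+00 -1.000e-04] yaw_y [ 1.  0. -0.] F [ 1.2 -3.8 -1.6] gap 0.003
knob 943 [ 0.58200275 -0.13499435  0.0909033 ] [ 0.60234876 -0.1183951   0.11135819]
```

Now about 0.35 rad. Holding 2 s more, then releasing and backing off.

>>> move_arm(plan=[[[0,0,0,0.005,0,0,1],[0,0,0,0.005,0,0,1],[0,0,0,0.005,0,0,1],[0,0,0,0.005,0,0,1],[0,0,0,0.005,0,0,1],[0,0,0,0.005,0,0,1],[0,0,0,0.005,0,0,1],[0,0,0,0.005,0,0,1]]])

```text
t: 67.9
tcp_pos: [0.5867, -0.1471, 0.1063]
tool_rot: [0.707, 0.707, -0.0, -0.0]
force: [-0.3, -3.6, -2.2]
finger_gap: -0.001
```

>>> move_arm(plan=[[[0,0,0,0,0,0,1],[0,0,0,0,0,0,1],[0,0,0,0,0,0,1],[0,0,0,0,0,0,1],[0,0,0,0,0,0,1],[0,0,0,0,0,0,1],[0,0,0,0,0,0,1],[0,0,0,0,0,0,1]]])

```text
t: 68.9
tcp_pos: [0.5867, -0.1472, 0.1063]
tool_rot: [0.707, 0.707, -0.0, -0.0]
force: [0.4, -3.4, -2.1]
finger_gap: 0.002
```

>>> move_arm(plan=[[[0,0,0,-0.04,0,0,1],[0,0,0,-0.08,0,0,1],[0,0,0,-0.13,0,0,1],[0,0,0,-0.19,0,0,1],[0,0,0,-0.26,0,0,1],[0,0,0,-0.34,0,0,1],[0,0,0,-0.4,0,0,1],[0,0,0,-0.45,0,0,1]]])

```text
t: 69.9
tcp_pos: [0.5867, -0.1927, 0.1062]
tool_rot: [0.707, 0.707, 0.0, -0.0]
force: [-0.1, -0.6, -0.1]
finger_gap: 0.0
```

>>> move_arm(plan=[[[0,0,0,0,0,-0.1,1],[0,0,0,0,0,-0.25,1],[0,0,0,0,0,-0.4,1],[0,0,0,0,0,-0.55,1],[0,0,0,0,0,-0.7,1],[0,0,0,0,0,-0.85,1],[0,0,0,0,0,-1,1],[0,0,0,0,0,-1,1]]])

```text
t: 70.9
tcp_pos: [0.5875, -0.1926, 0.208]
tool_rot: [0.707, 0.707, 0.0, 0.002]
force: [-0.7, 0.7, -0.3]
finger_gap: 0.003
```

>>> move_arm(plan=[[[0,0,0,0.1,0.05,0,0.8],[0,0,0,0.2,0.1,0,0.6],[0,0,0,0.3,0.15,0,0.6],[0,0,0,0.4,0.2,0,0.6],[0,0,0,0.5,0.25,0,0.6],[0,0,0,0.6,0.3,0,0.6],[0,0,0,0.75,0.4,0,0.6],[0,0,0,0.75,0.4,0,0.6]]])

```text
t: 71.9
tcp_pos: [0.6275, -0.1158, 0.2063]
tool_rot: [0.706, 0.708, 0.0, 0.0]
force: [-0.0, 0.3, 0.2]
finger_gap: 0.404
```

```bash
python3 - <<'E'
from h import *
s=st();a=snap('wrist');P=cloud(a)
z=P[...,2];m=(z>.07)&(z<.12)&(P[...,0]>.56)&(P[...,0]<.62)&(P[...,1]>-.19)&(P[...,1]<-.1)
Q=P[m];T=Q[Q[:,2]>.1];print('knob',len(Q),Q.min(0),Q.max(0),T.mean(0))
m=(P[...,2]>.094)&(P[...,2]<.102)&(P[...,0]>.62)&(P[...,0]<.7)&(P[...,1]>-.25)&(P[...,1]<.02);q=P[m];print(np.median(q[:,2]),cv2.minAreaRect(q[:,:2].astype(np.float32)*1000))
go((.660,-.1158,.1316),0)
E
```

```text
t 71.90 tcp [ 0.6275 -0.1158  0.2063] rot [7.064e-01 7.078e-01 2.000e-04 2.000e-04] yaw_y [1.    0.002 0.001] F [-0.   0.3  0.2] gap 0.404
knob 297 [ 0.58667112 -0.1497018   0.07011924] [ 0.60244936 -0.13685016  0.10580643] [ 0.59501302 -0.14187199  0.10258351]
0.09889665573448725 ((660.1942749023438, -115.2669677734375), (50.57839584350586, 256.77886962890625), 0.07741369307041168)
turn [0.    0.    0.002] shift [0.007 0.329 0.747]
```

The lever is back upright (rim at -.137, as before) and the plate is still flat. Regrasping the handle and lifting.

>>> move_arm(plan=[[[0,0,0,0,0.08,0,0.6],[0,0,0,0,0.16,0,0.6],[0,0,0,0,0.24,0,0.6],[0,0,0,0,0.325,0.1,0.6],[0,0,0,0,0.325,0.2,0.6],[0,0,0,0,0.325,0.3,0.6],[0,0,0,0,0.325,0.4,0.6],[0,0,0,0,0.325,0.5,0.6]]])

```text
t: 72.95
tcp_pos: [0.6589, -0.1171, 0.1554]
tool_rot: [0.707, 0.707, -0.0, -0.0]
force: [-0.5, 0.4, 0.7]
finger_gap: 0.397
```

>>> move_arm(plan=[[[0,0,0,0,0,0.08,0.6],[0,0,0,0,0,0.16,0.6],[0,0,0,0,0,0.235,0.6],[0,0,0,0,0,0.235,0.8],[0,0,0,0,0,0.235,1],[0,0,0,0,0,0.235,1],[0,0,0,0,0,0.235,1],[0,0,0,0,0,0.235,1]]], force=110)

```text
t: 73.95
tcp_pos: [0.6591, -0.1171, 0.1327]
tool_rot: [0.707, 0.707, -0.0, -0.0]
force: [0.1, 0.6, -2.3]
finger_gap: 0.138
```

>>> move_arm(plan=[[[0,0,0,0,0,-0.03,1],[0,0,0,0,0,-0.08,1],[0,0,0,0,0,-0.15,1],[0,0,0,0,0,-0.23,1],[0,0,0,0,0,-0.31,1],[0,0,0,0,0,-0.4,1],[0,0,0,0,0,-0.5,1],[0,0,0,0,0,-0.6,1]]])

```text
t: 74.95
tcp_pos: [0.6592, -0.1172, 0.1936]
tool_rot: [0.707, 0.707, 0.0, 0.0]
force: [-0.1, -0.0, -3.9]
finger_gap: 0.138
```

```bash
python3 - <<'E'
from h import *
s=st();print(s['ft_torque'])
E
```

```text
t 74.95 tcp [ 0.6592 -0.1172  0.1936] rot [7.071e-01 7.071e-01 0.000e+00 1.000e-04] yaw_y [1. 0. 0.] F [-0.1 -0.  -3.9] gap 0.138
[ 0.02931167 -0.04354994 -0.05042462]
```

>>> move_arm(plan=[[[0,0,0,0,0,-0.1,1],[0,0,0,0,0,-0.2,1],[0,0,0,0,0,-0.3,1],[0,0,0,0,0,-0.4,1],[0,0,0,0,0,-0.5,1],[0,0,0,0,0,-0.6,1],[0,0,0,0,0,-0.7,1],[0,0,0,0,0,-0.8,1]]])

```text
t: 75.95
tcp_pos: [0.6592, -0.1171, 0.2735]
tool_rot: [0.707, 0.707, -0.0, -0.0]
force: [-0.1, 0.6, -4.4]
finger_gap: 0.135
```

```bash
python3 - <<'E'
from h import *
a=load('wrel');f=lambda u,v:np.round(onz(a,u*.64,v*.64,.003),3)
print('cable loop',f(195,207),f(212,190),'tip',f(103,355),'pen tip',f(487,348),'tweezer',f(298,413),'vice',f(575,260),f(590,390),f(270,410))
st();go((.445,.07,.27),0)
E
```

```text
cable loop [0.484 0.22  0.003] [0.497 0.206 0.003] tip [0.363 0.313 0.003] pen tip [ 0.37  -0.004  0.003] tweezer [0.31  0.153 0.003] vice [ 0.444 -0.069  0.003] [ 0.332 -0.094  0.003] [0.313 0.176 0.003]
t 75.95 tcp [ 0.6592 -0.1171  0.2735] rot [ 0.7071  0.7071 -0.     -0.    ] yaw_y [ 1.  0. -0.] F [-0.1  0.6 -4.4] gap 0.135
turn [-0. -0.  0.] shift [ 1.872 -2.142  0.035]
```

>>> move_arm(plan=[[[0,0,0,0.1,-0.1,0,1],[0,0,0,0.22,-0.22,0,1],[0,0,0,0.35,-0.35,0,1],[0,0,0,0.48,-0.48,0,1],[0,0,0,0.61,-0.61,0,1],[0,0,0,0.74,-0.74,0,1],[0,0,0,0.87,-0.87,0,1],[0,0,0,1,-1,0,1]]])

```text
t: 76.95
tcp_pos: [0.5583, -0.0163, 0.2729]
tool_rot: [0.707, 0.707, 0.0, 0.0]
force: [0.4, 0.2, -3.3]
finger_gap: 0.133
```

>>> move_arm(plan=[[[0,0,0,0.12,-0.13,0,1],[0,0,0,0.24,-0.25,0.1,1],[0,0,0,0.36,-0.38,0.2,1],[0,0,0,0.48,-0.5,0.3,1],[0,0,0,0.6,-0.63,0.4,1],[0,0,0,0.72,-0.75,0.5,1],[0,0,0,0.84,-0.88,0.6,1],[0,0,0,0.95,-1,0.7,1]]])

```text
t: 77.95
tcp_pos: [0.4586, 0.0785, 0.2026]
tool_rot: [0.707, 0.707, 0.0, 0.0]
force: [0.7, 0.3, -2.4]
finger_gap: 0.139
```

>>> move_arm(plan=[[[0,0,0,0,-0.08,0.1,1],[0,0,0,0,-0.16,0.23,1],[0,0,0,0,-0.24,0.36,1],[0,0,0,0,-0.24,0.5,1],[0,0,0,0,-0.24,0.63,1],[0,0,0,0,-0.24,0.76,1],[0,0,0,0,-0.24,0.88,1],[0,0,0,0,-0.24,1,1]]])

```text
t: 78.95
tcp_pos: [0.4354, 0.0778, 0.102]
tool_rot: [0.707, 0.707, 0.0, 0.0]
force: [0.4, 0.4, -3.6]
finger_gap: 0.136
```

```bash
python3 - <<'E'
from h import *
s=st();print(s['ft_torque']);go((.435,.078,.0425),0)
E
```

```text
t 78.95 tcp [0.4354 0.0778 0.102 ] rot [7.071e-01 7.071e-01 1.000e-04 1.000e-04] yaw_y [1. 0. 0.] F [ 0.4  0.4 -3.6] gap 0.136
[-0.00699045 -0.0527472  -0.03052726]
turn [0. 0. 0.] shift [ 0.002 -0.005  0.595]
```

>>> move_arm(plan=[[[0,0,0,0,0,0.1,1],[0,0,0,0,0,0.2,1],[0,0,0,0,0,0.3,1],[0,0,0,0,0,0.4,1],[0,0,0,0,0,0.47,1],[0,0,0,0,0,0.53,1],[0,0,0,0,0,0.57,1],[0,0,0,0,0,0.595,1]]])

```text
t: 79.95
tcp_pos: [0.4353, 0.0778, 0.0432]
tool_rot: [0.707, 0.707, 0.0, 0.0]
force: [-0.3, 0.2, -3.0]
finger_gap: 0.136
```

>>> move_arm(plan=[[[0,0,0,0,0,0.01,1],[0,0,0,0,0,0.01,0.9],[0,0,0,0,0,0.01,0.6],[0,0,0,0,0,0.01,0.6],[0,0,0,0,0,0.01,0.6],[0,0,0,0,0,-0.1,0.6],[0,0,0,0,0,-0.3,0.6],[0,0,0,0,0,-0.5,0.6]]])

```text
t: 80.95
tcp_pos: [0.4351, 0.0778, 0.0944]
tool_rot: [0.707, 0.707, 0.0, 0.0]
force: [0.1, 0.5, -0.2]
finger_gap: 0.398
```

>>> move_arm(plan=[[[0,0,0,0,0,-0.15,0.6],[0,0,0,0,0,-0.3,0.5],[0,0,0,0,0,-0.45,0.4],[0,0,0,0,0,-0.6,0.4],[0,0,0,0,0,-0.75,0.4],[0,0,0,0,0,-0.9,0.4],[0,0,0,0,0,-1,0.4],[0,0,0,0,0,-1,0.4]]])

```text
t: 81.95
tcp_pos: [0.4355, 0.0778, 0.1942]
tool_rot: [0.707, 0.707, 0.001, 0.001]
force: [-0.5, 0.1, 0.3]
finger_gap: 0.601
```

```bash
python3 - <<'E'
from h import *
s=st();a=snap('wrist');P=cloud(a)
m=(P[...,2]>.005)&(P[...,2]<.0125)&(np.abs(P[...,0]-.435)<.04)&(np.abs(P[...,1]-.078)<.14);q=P[m]
A=np.c_[q[:,:2],np.ones(len(q))];c=np.linalg.lstsq(A,q[:,2],rcond=None)[0];print(c,np.median(q[:,2]),cv2.minAreaRect(q[:,:2].astype(np.float32)*1000))
t=snap('top');B=cloud(t);im=t['img'];m=(im[...,2]>110)&(im[...,0]<70)&(B[...,0]<.62)&(B[...,1]<-.25)
q=B[m];r=cv2.minAreaRect(q[:,:2].astype(np.float32)*1000);print('bin',r,np.median(q[q[:,2]<.02],0))
m2=m&(B[...,2]>.055);print('rim',m2.sum(),cv2.minAreaRect(B[m2][:,:2].astype(np.float32)*1000))
cv2.imwrite('pics/t2.png',cv2.resize(im[100:290,110:390,::-1],(800,543),interpolation=cv2.INTER_CUBIC))
E
```

```text
t 81.95 tcp [0.4355 0.0778 0.1942] rot [7.071e-01 7.072e-01 7.000e-04 8.000e-04] yaw_y [1.    0.    0.002] F [-0.5  0.1  0.3] gap 0.601
[ 0.00085405 -0.00060241  0.0081136 ] 0.008427845978183524 ((436.0033874511719, 78.54411315917969), (50.611785888671875, 256.9800109863281), 0.13685445487499237)
bin ((459.52569580078125, -364.43060302734375), (174.95440673828125, 116.17504119873047), 0.843051552772522) [ 0.46641823 -0.3726079   0.00166654]
rim 162 ((483.3740539550781, -364.4759826660156), (127.33106231689453, 116.2095947265625), 1.2501026391983032)
```

View pics/t2.png

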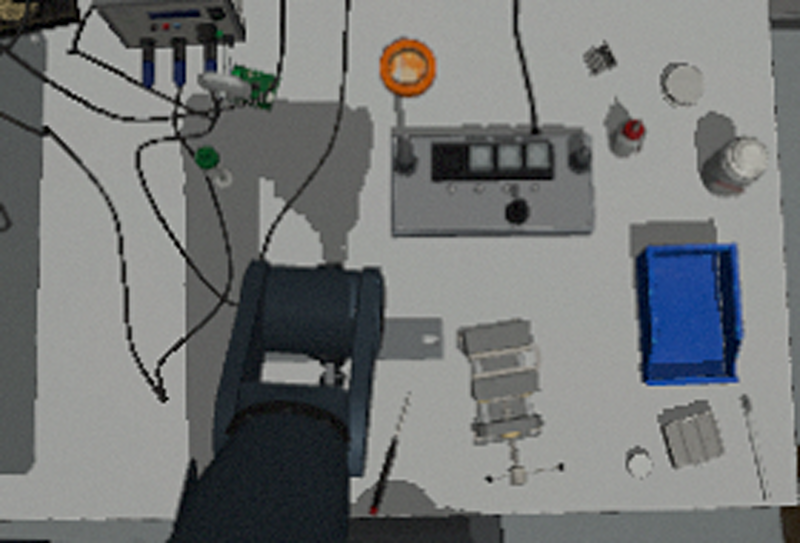

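The plate lies flat on the bench clear of the cables (top .0084). The bin centre is about (.46,-.364), and the three relays are still in sockets 1 to 3. Now fetching the first one.

>>> move_arm(plan=[[[0,0,0,-0.07,0.1,0,0.4],[0,0,0,-0.15,0.19,0,0.4],[0,0,0,-0.22,0.28,0,0.4],[0,0,0,-0.3,0.37,0,0.4],[0,0,0,-0.37,0.46,0,0.4],[0,0,0,-0.45,0.56,0,0.4],[0,0,0,-0.52,0.65,0,0.4],[0,0,0,-0.6,0.75,0,0.4]]], force=60)

```text
t: 83.05
tcp_pos: [0.5108, 0.0174, 0.1933]
tool_rot: [0.707, 0.707, -0.0, -0.0]
force: [-0.1, -0.4, 0.4]
finger_gap: 0.601
```

>>> move_arm(plan=[[[0,0,0,-0.07,0.1,0,0.4],[0,0,0,-0.15,0.19,0,0.4],[0,0,0,-0.22,0.28,0,0.4],[0,0,0,-0.3,0.37,0,0.4],[0,0,0,-0.37,0.46,0,0.4],[0,0,0,-0.45,0.56,0,0.4],[0,0,0,-0.52,0.65,0,0.4],[0,0,0,-0.6,0.75,0,0.4]]])

```text
t: 84.05
tcp_pos: [0.5858, -0.0426, 0.1933]
tool_rot: [0.707, 0.707, -0.0, -0.0]
force: [-0.7, 0.9, 0.6]
finger_gap: 0.603
```

>>> move_arm(plan=[[[0,0,0,-0.07,0.1,0,0.4],[0,0,0,-0.15,0.19,0,0.4],[0,0,0,-0.22,0.28,0,0.4],[0,0,0,-0.3,0.37,0,0.4],[0,0,0,-0.38,0.48,0.1,0.4],[0,0,0,-0.47,0.6,0.2,0.4],[0,0,0,-0.558,0.74,0.3,0.4],[0,0,0,-0.558,0.74,0.4,0.4]]])

```text
t: 85.05
tcp_pos: [0.6604, -0.0989, 0.1522]
tool_rot: [0.707, 0.707, 0.0, 0.0]
force: [0.5, 0.1, 0.2]
finger_gap: 0.6
```

```bash
python3 - <<'E'
from h import *
st();a=snap('wrist');relays(a,.078,.1,(.63,.69,-.2,-.03));go((.6594,-.098,.088),0)
E
```

```text
t 85.05 tcp [ 0.6604 -0.0989  0.1522] rot [7.074e-01 7.069e-01 2.000e-04 3.000e-04] yaw_y [ 1.    -0.001  0.001] F [0.5 0.1 0.2] gap 0.600
blob 2063 med z 0.0883 [659.3 -97.8] [29.5 27.4] ang 0.1
blob 1855 med z 0.0883 [ 659.3 -133.5] [27.8 29.7] ang 88.2
blob 1715 med z 0.0882 [ 659.8 -168.7] [29.6 29.2] ang 0.8
turn [-0.004 -0.002 -0.001] shift [-0.001  0.011  0.625]
```

>>> move_arm(plan=[[[0,0,0,0,-0.008,0.1,0.4],[0,0,0,0,-0.008,0.2,0.4],[0,0,0,0,-0.008,0.3,0.4],[0,0,0,0,-0.008,0.4,0.4],[0,0,0,0,-0.008,0.5,0.4],[0,0,0,0,-0.008,0.58,0.4],[0,0,0,0,-0.008,0.62,0.4],[0,0,0,0,-0.008,0.62,0.5]]])

```text
t: 86.1
tcp_pos: [0.6583, -0.0979, 0.091]
tool_rot: [0.707, 0.707, -0.0, -0.0]
force: [-0.3, 0.3, -0.1]
finger_gap: 0.505
```

>>> move_arm(plan=[[[0,0,0,0,0,0,1],[0,0,0,0,0,0,1],[0,0,0,0,0,0,1],[0,0,0,0,0,0,1],[0,0,0,0,0,-0.05,1],[0,0,0,0,0,-0.1,1],[0,0,0,0,0,-0.2,1],[0,0,0,0,0,-0.3,1]]])

```text
t: 87.1
tcp_pos: [0.6583, -0.0979, 0.122]
tool_rot: [0.707, 0.707, -0.0, -0.0]
force: [1.0, -0.2, -1.6]
finger_gap: 0.338
```

>>> move_arm(plan=[[[0,0,0,0,0,-0.12,1],[0,0,0,0,0,-0.24,1],[0,0,0,0,0,-0.36,1],[0,0,0,0,0,-0.48,1],[0,0,0,0,0,-0.6,1],[0,0,0,0,0,-0.72,1],[0,0,0,0,0,-0.85,1],[0,0,0,0,0,-1,1]]])

```text
t: 88.1
tcp_pos: [0.6583, -0.0979, 0.2221]
tool_rot: [0.707, 0.707, -0.0, -0.0]
force: [0.4, -0.2, -1.2]
finger_gap: 0.337
```

```bash
python3 - <<'E'
from h import *
st();go((.422,-.338,.20),0)
E
```

```text
t 88.10 tcp [ 0.6583 -0.0979  0.2221] rot [ 7.071e-01  7.071e-01 -1.000e-04 -2.000e-04] yaw_y [ 1.  0. -0.] F [ 0.4 -0.2 -1.2] gap 0.337
turn [-0. -0.  0.] shift [-2.401 -2.363  0.221]
```

>>> move_arm(plan=[[[0,0,0,-0.1,-0.1,0,1],[0,0,0,-0.2,-0.2,0,1],[0,0,0,-0.3,-0.3,0,1],[0,0,0,-0.4,-0.4,0,1],[0,0,0,-0.5,-0.5,0,1],[0,0,0,-0.6,-0.6,0,1],[0,0,0,-0.7,-0.7,0,1],[0,0,0,-0.8,-0.79,0,1]]])

```text
t: 89.1
tcp_pos: [0.5788, -0.1786, 0.2214]
tool_rot: [0.707, 0.707, 0.0, 0.0]
force: [-0.0, -0.2, -0.6]
finger_gap: 0.336
```

>>> move_arm(plan=[[[0,0,0,-0.1,-0.1,0,1],[0,0,0,-0.2,-0.2,0,1],[0,0,0,-0.3,-0.3,0,1],[0,0,0,-0.4,-0.4,0,1],[0,0,0,-0.5,-0.5,0,1],[0,0,0,-0.6,-0.6,0,1],[0,0,0,-0.7,-0.7,0,1],[0,0,0,-0.8,-0.79,0,1]]])

```text
t: 90.1
tcp_pos: [0.4998, -0.2586, 0.2214]
tool_rot: [0.707, 0.707, 0.0, 0.0]
force: [0.2, -0.0, -0.2]
finger_gap: 0.334
```

>>> move_arm(plan=[[[0,0,0,-0.1,-0.1,0,1],[0,0,0,-0.2,-0.2,0,1],[0,0,0,-0.3,-0.3,0,1],[0,0,0,-0.4,-0.4,0.1,1],[0,0,0,-0.5,-0.5,0.2,1],[0,0,0,-0.65,-0.65,0.3,1],[0,0,0,-0.8,-0.78,0.5,1],[0,0,0,-0.8,-0.78,0.6,1]]])

```text
t: 91.1
tcp_pos: [0.4211, -0.3385, 0.1597]
tool_rot: [0.708, 0.706, 0.0, -0.001]
force: [-0.4, -0.0, -0.8]
finger_gap: 0.336
```

```bash
python3 - <<'E'
from h import *
st();go((.422,-.338,.048),0)
a=snap('wrist');P=cloud(a);im=a['img'];m=(im[...,2]>1.6*im[...,0].astype(float)+20)&(a['depth']>0)&(P[...,2]>.06)&(P[...,2]<.085)
q=P[m];print(m.sum(),q.min(0),q.max(0))
m=(P[...,2]<.008)&(P[...,2]>-.004)&(im[...,2]>1.6*im[...,0].astype(float)+20)&(a['depth']>0);print('floor',P[m].min(0),P[m].max(0))
E
```

```text
t 91.10 tcp [ 0.4211 -0.3385  0.1597] rot [ 7.080e-01  7.063e-01  1.000e-04 -1.200e-03] yaw_y [ 1.    -0.002 -0.002] F [-0.4 -0.  -0.8] gap 0.336
turn [-0.002 -0.002 -0.003] shift [0.003 0.011 1.117]
5071 [ 0.41221567 -0.42106652  0.06000316] [ 0.54707881 -0.30436332  0.07725941]
floor [ 3.81232567e-01 -4.20579244e-01  2.08137959e-04] [ 0.54631501 -0.30728218  0.00799602]
```

The bin is confirmed (x .38–.545, y -.42 to -.305). Lowering and releasing.

>>> move_arm(plan=[[[0,0,0,0,0.01,0.12,1],[0,0,0,0,0.01,0.24,1],[0,0,0,0,0.01,0.36,1],[0,0,0,0,0.01,0.5,1],[0,0,0,0,0.01,0.63,1],[0,0,0,0,0.01,0.76,1],[0,0,0,0,0.01,0.88,1],[0,0,0,0,0.01,1,1]]])

```text
t: 92.15
tcp_pos: [0.4235, -0.3381, 0.0605]
tool_rot: [0.707, 0.707, -0.0, 0.0]
force: [0.6, -0.4, -1.0]
finger_gap: 0.34
```

>>> move_arm(plan=[[[0,0,0,0,0,0.05,1],[0,0,0,0,0,0.1,1],[0,0,0,0,0,0.1,0.53],[0,0,0,0,0,0.1,0.53],[0,0,0,0,0,0.1,0.53],[0,0,0,0,0,-0.1,0.53],[0,0,0,0,0,-0.3,0.53],[0,0,0,0,0,-0.6,0.53]]])

```text
t: 93.15
tcp_pos: [0.4231, -0.3376, 0.1217]
tool_rot: [0.707, 0.707, 0.0, -0.001]
force: [0.9, -0.2, -0.2]
finger_gap: 0.472
```

>>> move_arm(plan=[[[0,0,0,0,0,-0.2,0.5],[0,0,0,0.05,0.05,-0.4,0.4],[0,0,0,0.15,0.15,-0.6,0.4],[0,0,0,0.3,0.3,-0.8,0.4],[0,0,0,0.4,0.45,-1,0.4],[0,0,0,0.5,0.6,-1,0.4],[0,0,0,0.6,0.7,-1,0.4],[0,0,0,0.7,0.8,-1,0.4]]])

```text
t: 94.15
tcp_pos: [0.5033, -0.2669, 0.2202]
tool_rot: [0.707, 0.707, -0.0, -0.001]
force: [-0.8, -0.4, 0.1]
finger_gap: 0.602
```

```bash
python3 - <<'E'
from h import *
st();go((.6592,-.1337,.20),0);t=snap('top');B=cloud(t);im=t['img'];m=(B[...,0]>.385)&(B[...,0]<.535)&(B[...,1]<-.315)&(B[...,1]>-.41)&(B[...,2]>.015)&(B[...,2]<.06)&(im[...,0]>70)
print(m.sum(),np.median(B[m],0) if m.sum() else '')
E
```

```text
t 94.15 tcp [ 0.5033 -0.2669  0.2202] rot [ 7.071e-01  7.071e-01 -2.000e-04 -1.200e-03] yaw_y [ 1.     0.    -0.002] F [-0.8 -0.4  0.1] gap 0.602
turn [-0.002 -0.002  0.   ] shift [1.332 1.559 0.201]
0
```

>>> move_arm(plan=[[[0,0,0,0.08,0.1,0,0.4],[0,0,0,0.17,0.2,0,0.4],[0,0,0,0.25,0.3,0,0.4],[0,0,0,0.34,0.4,0,0.4],[0,0,0,0.42,0.5,0,0.4],[0,0,0,0.5,0.6,0,0.4],[0,0,0,0.59,0.7,0,0.4],[0,0,0,0.68,0.8,0,0.4]]])

```text
t: 95.2
tcp_pos: [0.5841, -0.1993, 0.2213]
tool_rot: [0.707, 0.707, 0.0, -0.0]
force: [0.1, -0.4, -0.1]
finger_gap: 0.602
```

>>> move_arm(plan=[[[0,0,0,0.1,0.1,0,0.4],[0,0,0,0.2,0.2,0,0.4],[0,0,0,0.3,0.33,0.1,0.4],[0,0,0,0.42,0.48,0.2,0.4],[0,0,0,0.54,0.62,0.3,0.4],[0,0,0,0.655,0.76,0.4,0.4],[0,0,0,0.655,0.76,0.6,0.4],[0,0,0,0.655,0.76,0.7,0.4]]])

```text
t: 96.2
tcp_pos: [0.6592, -0.1335, 0.1495]
tool_rot: [0.707, 0.707, -0.001, -0.001]
force: [-0.7, -0.1, 0.5]
finger_gap: 0.6
```

```bash
python3 - <<'E'
from h import *
st();a=snap('wrist');relays(a,.078,.1,(.63,.69,-.2,-.03));go((.6592,-.1337,.088),0)
t=snap('top');B=cloud(t);np.savez('top.npz',**t);print(np.round(B[195:240:5,340:366:5],3)[...,2])
E
```

```text
t 96.20 tcp [ 0.6592 -0.1335  0.1495] rot [ 7.068e-01  7.074e-01 -5.000e-04 -1.100e-03] yaw_y [ 1.     0.001 -0.002] F [-0.7 -0.1  0.5] gap 0.600
blob 2126 med z 0.0883 [ 659.4 -133.7] [29.4 27.6] ang 0.3
blob 1870 med z 0.0883 [ 659.6 -168.9] [29.4 27.3] ang 0.3
turn [-0.005 -0.002  0.   ] shift [-0.002  0.009  0.605]
[[ 4.000e-03  2.000e-03 -3.000e-03  2.000e-03  1.000e-03  4.700e-02]
 [-2.000e-03  4.000e-03  6.000e-03 -5.000e-03 -5.000e-03  4.300e-02]
 [-4.000e-03 -1.000e-03  6.000e-03  1.000e-03  6.000e-03  3.600e-02]
 [ 3.000e-03  1.362e+00  4.000e-03 -0.000e+00 -1.000e-03  3.500e-02]
 [ 1.000e-03 -0.000e+00  4.000e-03  2.000e-03  2.000e-03  3.000e-02]
 [ 4.000e-02  4.000e-02  3.000e-03  4.000e-03 -5.000e-03  2.600e-02]
 [-5.000e-03  3.000e-03 -0.000e+00  4.000e-03  2.000e-03  2.000e-02]
 [ 3.000e-03  1.000e-03  2.000e-03  6.000e-03  3.000e-03  2.100e-02]
 [-1.000e-03 -1.000e-03 -2.000e-03 -3.000e-03 -0.000e+00 -6.000e-03]]
```

The first relay stands in the bin (z .040). Now the second.

>>> move_arm(plan=[[[0,0,0,0,0,0.1,0.4],[0,0,0,0,0,0.2,0.4],[0,0,0,0,0,0.3,0.4],[0,0,0,0,0,0.4,0.4],[0,0,0,0,0,0.5,0.4],[0,0,0,0,0,0.57,0.4],[0,0,0,0,0,0.6,0.4],[0,0,0,0,0,0.6,0.5]]])

```text
t: 97.3
tcp_pos: [0.6594, -0.1344, 0.0911]
tool_rot: [0.707, 0.707, -0.0, -0.0]
force: [0.8, -0.7, -0.5]
finger_gap: 0.502
```

>>> move_arm(plan=[[[0,0,0,0,0,0,1],[0,0,0,0,0,0,1],[0,0,0,0,0,0,1],[0,0,0,0,0,0,1],[0,0,0,0,0,-0.05,1],[0,0,0,0,0,-0.1,1],[0,0,0,0,0,-0.2,1],[0,0,0,0,0,-0.3,1]]])

```text
t: 98.3
tcp_pos: [0.6595, -0.1345, 0.1221]
tool_rot: [0.707, 0.707, 0.0, 0.0]
force: [0.4, -0.4, -0.3]
finger_gap: 0.334
```

>>> move_arm(plan=[[[0,0,0,0,0,-0.12,1],[0,0,0,0,0,-0.24,1],[0,0,0,0,0,-0.36,1],[0,0,0,0,0,-0.48,1],[0,0,0,0,0,-0.6,1],[0,0,0,0,0,-0.72,1],[0,0,0,0,0,-0.85,1],[0,0,0,0,0,-1,1]]])

```text
t: 99.3
tcp_pos: [0.6593, -0.1344, 0.2221]
tool_rot: [0.707, 0.707, -0.0, -0.0]
force: [0.4, 0.1, -0.0]
finger_gap: 0.334
```

```bash
python3 - <<'E'
from h import *
st();go((.422,-.390,.16),0)
E
```

```text
t 99.30 tcp [ 0.6593 -0.1344  0.2221] rot [ 7.071e-01  7.071e-01 -1.000e-04 -2.000e-04] yaw_y [ 1.  0. -0.] F [ 0.4  0.1 -0. ] gap 0.334
turn [-0.001 -0.     0.   ] shift [-2.556 -2.373  0.621]
```

>>> move_arm(plan=[[[0,0,0,-0.1,-0.1,0,1],[0,0,0,-0.21,-0.2,0,1],[0,0,0,-0.32,-0.3,0,1],[0,0,0,-0.43,-0.4,0,1],[0,0,0,-0.54,-0.5,0,1],[0,0,0,-0.65,-0.6,0,1],[0,0,0,-0.75,-0.7,0,1],[0,0,0,-0.86,-0.8,0,1]]])

```text
t: 100.3
tcp_pos: [0.5788, -0.2211, 0.2213]
tool_rot: [0.707, 0.707, 0.0, 0.0]
force: [-0.2, 0.1, -0.7]
finger_gap: 0.333
```

>>> move_arm(plan=[[[0,0,0,-0.1,-0.1,0,1],[0,0,0,-0.21,-0.2,0,1],[0,0,0,-0.32,-0.3,0,1],[0,0,0,-0.43,-0.4,0,1],[0,0,0,-0.54,-0.5,0,1],[0,0,0,-0.65,-0.6,0,1],[0,0,0,-0.75,-0.7,0,1],[0,0,0,-0.86,-0.8,0,1]]])

```text
t: 101.3
tcp_pos: [0.4987, -0.3071, 0.2213]
tool_rot: [0.707, 0.707, -0.0, -0.0]
force: [-0.7, -0.1, -0.7]
finger_gap: 0.336
```

>>> move_arm(plan=[[[0,0,0,-0.1,-0.1,0,1],[0,0,0,-0.2,-0.2,0,1],[0,0,0,-0.3,-0.3,0,1],[0,0,0,-0.42,-0.4,0.1,1],[0,0,0,-0.54,-0.5,0.2,1],[0,0,0,-0.68,-0.63,0.3,1],[0,0,0,-0.836,-0.773,0.5,1],[0,0,0,-0.836,-0.773,0.6,1]]])

```text
t: 102.3
tcp_pos: [0.4205, -0.391, 0.1597]
tool_rot: [0.708, 0.706, 0.0, -0.001]
force: [0.5, 0.3, -0.8]
finger_gap: 0.334
```

```bash
python3 - <<'E'
from h import *
st();go((.422,-.390,.048),0);a=snap('wrist');relays(a,.03,.05,(.385,.54,-.41,-.31))
E
```

```text
t 102.30 tcp [ 0.4205 -0.391   0.1597] rot [ 7.080e-01  7.062e-01  1.000e-04 -1.000e-03] yaw_y [ 1.    -0.002 -0.001] F [ 0.5  0.3 -0.8] gap 0.334
turn [-0.002 -0.002 -0.003] shift [0.008 0.016 1.117]
blob 1471 med z 0.0407 [ 423.2 -337.8] [27.6 28.8] ang 89.9
```

>>> move_arm(plan=[[[0,0,0,0,0.01,0.12,1],[0,0,0,0,0.01,0.24,1],[0,0,0,0,0.01,0.36,1],[0,0,0,0,0.01,0.5,1],[0,0,0,0,0.01,0.63,1],[0,0,0,0,0.01,0.76,1],[0,0,0,0,0.01,0.88,1],[0,0,0,0,0.01,1,1]]])

```text
t: 103.35
tcp_pos: [0.4232, -0.3901, 0.0605]
tool_rot: [0.707, 0.707, 0.0, 0.0]
force: [0.0, -0.1, -1.2]
finger_gap: 0.338
```

>>> move_arm(plan=[[[0,0,0,0,0,0.05,1],[0,0,0,0,0,0.1,1],[0,0,0,0,0,0.1,0.53],[0,0,0,0,0,0.1,0.53],[0,0,0,0,0,0.1,0.53],[0,0,0,0,0,-0.1,0.53],[0,0,0,0,0,-0.3,0.53],[0,0,0,0,0,-0.6,0.53]]])

```text
t: 104.35
tcp_pos: [0.4228, -0.3896, 0.1216]
tool_rot: [0.707, 0.707, 0.0, -0.001]
force: [0.7, -0.1, -0.5]
finger_gap: 0.473
```

>>> move_arm(plan=[[[0,0,0,0,0,-0.2,0.5],[0,0,0,0.05,0.05,-0.4,0.4],[0,0,0,0.15,0.15,-0.6,0.4],[0,0,0,0.3,0.3,-0.8,0.4],[0,0,0,0.4,0.45,-1,0.4],[0,0,0,0.5,0.6,-1,0.4],[0,0,0,0.6,0.7,-1,0.4],[0,0,0,0.7,0.8,-1,0.4]]])

```text
t: 105.35
tcp_pos: [0.5031, -0.319, 0.2201]
tool_rot: [0.707, 0.707, -0.0, -0.001]
force: [-0.1, 0.5, -0.2]
finger_gap: 0.599
```

>>> move_arm(plan=[[[0,0,0,0.09,0.1,0,0.4],[0,0,0,0.19,0.2,0,0.4],[0,0,0,0.28,0.3,0,0.4],[0,0,0,0.38,0.4,0,0.4],[0,0,0,0.47,0.5,0,0.4],[0,0,0,0.56,0.6,0,0.4],[0,0,0,0.66,0.7,0,0.4],[0,0,0,0.75,0.8,0,0.4]]])

```text
t: 106.35
tcp_pos: [0.5838, -0.2444, 0.2213]
tool_rot: [0.707, 0.707, 0.0, -0.0]
force: [-0.3, 0.1, 0.7]
finger_gap: 0.603
```

```bash
python3 - <<'E'
from h import *
st();go((.6594,-.1693,.15),0)
E
```

```text
t 106.35 tcp [ 0.5838 -0.2444  0.2213] rot [ 0.7071  0.7071  0.     -0.    ] yaw_y [ 1.  0. -0.] F [-0.3  0.1  0.7] gap 0.603
turn [-0. -0.  0.] shift [0.75  0.756 0.713]
```

>>> move_arm(plan=[[[0,0,0,0.12,0.12,0,0.4],[0,0,0,0.24,0.24,0,0.4],[0,0,0,0.36,0.36,0.1,0.4],[0,0,0,0.5,0.5,0.2,0.4],[0,0,0,0.62,0.62,0.3,0.4],[0,0,0,0.75,0.756,0.4,0.4],[0,0,0,0.75,0.756,0.6,0.4],[0,0,0,0.75,0.756,0.7,0.4]]])

```text
t: 107.35
tcp_pos: [0.6585, -0.1691, 0.1495]
tool_rot: [0.707, 0.707, -0.0, -0.001]
force: [-0.4, -0.4, 0.2]
finger_gap: 0.601
```

```bash
python3 - <<'E'
from h import *
st();a=snap('wrist');relays(a,.078,.1,(.63,.69,-.2,-.03));go((.6594,-.1693,.088),0)
E
```

```text
t 107.35 tcp [ 0.6585 -0.1691  0.1495] rot [ 7.069e-01  7.073e-01 -4.000e-04 -1.100e-03] yaw_y [ 1.     0.001 -0.002] F [-0.4 -0.4  0.2] gap 0.601
blob 2133 med z 0.0883 [ 659.7 -169.1] [27.9 29.5] ang 90.0
turn [-0.005 -0.002  0.   ] shift [-0.002  0.018  0.605]
```

>>> move_arm(plan=[[[0,0,0,0,0,0.1,0.4],[0,0,0,0,0,0.2,0.4],[0,0,0,0,0,0.3,0.4],[0,0,0,0,0,0.4,0.4],[0,0,0,0,0,0.5,0.4],[0,0,0,0,0,0.57,0.4],[0,0,0,0,0,0.6,0.4],[0,0,0,0,0,0.6,0.5]]])

```text
t: 108.4
tcp_pos: [0.6587, -0.17, 0.0911]
tool_rot: [0.707, 0.707, -0.0, -0.0]
force: [-0.3, -0.4, 0.6]
finger_gap: 0.503
```

>>> move_arm(plan=[[[0,0,0,0,0,0,1],[0,0,0,0,0,0,1],[0,0,0,0,0,0,1],[0,0,0,0,0,0,1],[0,0,0,0,0,-0.05,1],[0,0,0,0,0,-0.1,1],[0,0,0,0,0,-0.2,1],[0,0,0,0,0,-0.3,1]]])

```text
t: 109.4
tcp_pos: [0.6587, -0.17, 0.122]
tool_rot: [0.707, 0.707, -0.0, -0.0]
force: [0.2, -0.5, -0.2]
finger_gap: 0.335
```

>>> move_arm(plan=[[[0,0,0,0,0,-0.12,1],[0,0,0,0,0,-0.24,1],[0,0,0,0,0,-0.36,1],[0,0,0,0,0,-0.48,1],[0,0,0,0,0,-0.6,1],[0,0,0,0,0,-0.72,1],[0,0,0,0,0,-0.85,1],[0,0,0,0,0,-1,1]]])

```text
t: 110.4
tcp_pos: [0.6586, -0.17, 0.2221]
tool_rot: [0.707, 0.707, -0.0, -0.0]
force: [0.2, -0.0, -0.7]
finger_gap: 0.336
```

```bash
python3 - <<'E'
from h import *
st();go((.482,-.364,.16),0)
E
```

```text
t 110.40 tcp [ 0.6586 -0.17    0.2221] rot [ 7.071e-01  7.071e-01 -1.000e-04 -2.000e-04] yaw_y [ 1.  0. -0.] F [ 0.2 -0.  -0.7] gap 0.336
turn [-0.001 -0.     0.   ] shift [-1.94  -1.766  0.621]
```

>>> move_arm(plan=[[[0,0,0,-0.12,-0.11,0,1],[0,0,0,-0.25,-0.22,0,1],[0,0,0,-0.37,-0.33,0,1],[0,0,0,-0.5,-0.45,0,1],[0,0,0,-0.62,-0.56,0,1],[0,0,0,-0.74,-0.67,0,1],[0,0,0,-0.86,-0.78,0,1],[0,0,0,-0.97,-0.89,0,1]]])

```text
t: 111.4
tcp_pos: [0.569, -0.2679, 0.2213]
tool_rot: [0.707, 0.707, 0.0, 0.0]
force: [-0.7, 0.2, 0.8]
finger_gap: 0.335
```

>>> move_arm(plan=[[[0,0,0,-0.12,-0.11,0,1],[0,0,0,-0.25,-0.22,0,1],[0,0,0,-0.37,-0.33,0,1],[0,0,0,-0.5,-0.45,0,1],[0,0,0,-0.65,-0.58,0.1,1],[0,0,0,-0.8,-0.72,0.2,1],[0,0,0,-0.97,-0.88,0.4,1],[0,0,0,-0.97,-0.88,0.6,1]]])

```text
t: 112.4
tcp_pos: [0.4799, -0.3659, 0.16]
tool_rot: [0.708, 0.706, -0.0, -0.0]
force: [0.2, -0.2, -0.6]
finger_gap: 0.331
```

```bash
python3 - <<'E'
from h import *
st();go((.482,-.364,.048),0);a=snap('wrist');relays(a,.03,.05,(.385,.54,-.41,-.31))
E
```

```text
t 112.40 tcp [ 0.4799 -0.3659  0.16  ] rot [ 7.080e-01  7.063e-01 -2.000e-04 -2.000e-04] yaw_y [ 1.    -0.002 -0.001] F [ 0.2 -0.2 -0.6] gap 0.331
turn [-0.001 -0.    -0.003] shift [0.019 0.022 1.12 ]
blob 1467 med z 0.0406 [ 423.1 -337.8] [27.6 30.1] ang 89.8
blob 1306 med z 0.0406 [ 423.1 -389.2] [29.9 28.1] ang 0.9
```

>>> move_arm(plan=[[[0,0,0,0.01,0.02,0.12,1],[0,0,0,0.01,0.02,0.24,1],[0,0,0,0.01,0.02,0.36,1],[0,0,0,0.01,0.02,0.5,1],[0,0,0,0.01,0.02,0.63,1],[0,0,0,0.01,0.02,0.76,1],[0,0,0,0.01,0.02,0.88,1],[0,0,0,0.01,0.02,1,1]]])

```text
t: 113.45
tcp_pos: [0.4838, -0.3631, 0.0605]
tool_rot: [0.707, 0.707, -0.0, 0.0]
force: [-0.6, 0.4, -0.3]
finger_gap: 0.337
```

>>> move_arm(plan=[[[0,0,0,0,0,0.05,1],[0,0,0,0,0,0.1,1],[0,0,0,0,0,0.1,0.53],[0,0,0,0,0,0.1,0.53],[0,0,0,0,0,0.1,0.53],[0,0,0,0,0,-0.1,0.53],[0,0,0,0,0,-0.3,0.53],[0,0,0,0,0,-0.6,0.53]]])

```text
t: 114.45
tcp_pos: [0.4836, -0.363, 0.1229]
tool_rot: [0.707, 0.707, 0.0, -0.0]
force: [0.9, 0.3, -0.6]
finger_gap: 0.47
```

>>> move_arm(plan=[[[0,0,0,0,0,-0.2,0.53],[0,0,0,0,0,-0.4,0.53],[0,0,0,0,0,-0.6,0.53],[0,0,0,0,0,-0.8,0.53],[0,0,0,0,0,-1,0.4],[0,0,0,0,0,-1,0.4],[0,0,0,0,0,-1,0.4],[0,0,0,0,0,-1,0.4]]])

```text
t: 115.45
tcp_pos: [0.4833, -0.3626, 0.2205]
tool_rot: [0.707, 0.707, 0.0, -0.001]
force: [0.7, 0.8, 1.0]
finger_gap: 0.597
```

```bash
python3 - <<'E'
from h import *
st();a=snap('wrist');relays(a,.03,.05,(.385,.54,-.41,-.31))
t=snap('top');B=cloud(t);m=(B[...,2]>.005)&(B[...,2]<.0125)&(np.abs(B[...,0]-.436)<.04)&(np.abs(B[...,1]-.078)<.15);print('plate',m.sum(),cv2.minAreaRect(B[m][:,:2].astype(np.float32)*1000))
cv2.imwrite('pics/t3.png',cv2.resize(t['img'][100:290,110:390,::-1],(800,543),interpolation=cv2.INTER_CUBIC))
E
```

```text
t 115.45 tcp [ 0.4833 -0.3626  0.2205] rot [ 0.7071  0.7071  0.     -0.0009] yaw_y [ 1.     0.    -0.001] F [0.7 0.8 1. ] gap 0.597
blob 925 med z 0.0406 [ 423.1 -337.5] [29.9 26.9] ang 0.2
blob 861 med z 0.0407 [ 483.6 -361.7] [26.8 29.4] ang 89.9
blob 853 med z 0.0407 [ 423. -389.] [29.7 27.4] ang 0.1
plate 596 ((436.4467468261719, 78.18304443359375), (253.77549743652344, 65.46831512451172), 86.4563217163086)
```

View pics/t3.png

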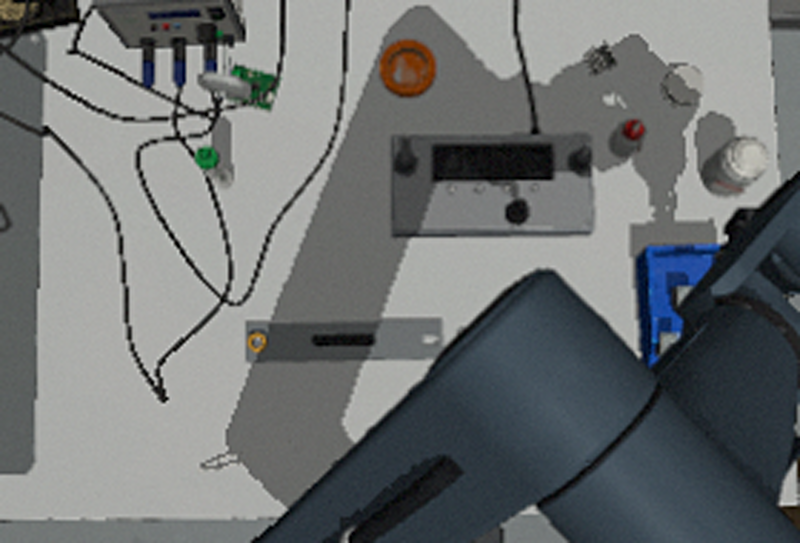

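All three relays stand in the bin. The plate lies flat clear of the cables, the bottles and tube are upright, the lever is upright and the gripper is clear. Handing in.

```bash
python3 -c "
from station import manip;print(manip.sign_off())"
```

```text
the job is handed in; nothing more can be done
None
```

The job is done and handed in at about 115 s of the 210 s allowed. The hand-in gives no verdict, so what follows rests on my own measurements.

- **Relays tested:** there were three on the bench, and I plugged them into sockets 1 to 3. All three tops read 88.3 mm above the worktop, against 88 mm when fully home.
- **Keeper plate:** it went down over the guide rod with under 3 N of side force. Its top read 98.9 mm at both ends, so it lay flat on both shoulders.
- **Lever:** I held it towards the guide rod for about 3 s. I could not read the joint directly. The first push came out near the 0.28 threshold, at 0.30 from the knob rim and 0.34 from the force. I pushed 3 mm further, to about 0.35 rad by the knob rim, and held it there for 2 s more. The knob was then back at its rest position.
- **Last checks:** all three relays stand inside the blue bin, tops at 40.7 mm. The plate lies flat, handle up, clear of the cables. The bottles, tube and lever look upright, and the gripper is raised clear of everything.
- **Disagreement:** the last overhead measurement of the plate's outline was coarse (254 x 65 mm, tilted about 4°). The closer wrist measurement was 257 x 51 mm and flat, and the overhead picture agrees with that.

I viewed 15 pictures, one past the budget.

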